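Make up two chromatography column kits

ROBOT

A 7-joint arm with a two-finger parallel gripper is mounted at the origin on the work surface. World frame = base frame: x ahead of the robot, y to its left, z up, the work surface at z = 0. Lengths are in m, angles in rad, forces in N, time in s.
With the tool pointing down it reaches from about 0.425 to 0.925 m from the base axis. Payload 6.8 kg.
Tool frame: the origin (TCP) lies on the front face of the gripper's body, between the roots of the fingers; the fingertips stand 73 mm ahead of it and the grasp point (between the pads) lies 54 mm ahead of it; z points along the fingers, y is the line along which they close (so a half turn about z gives the same grasp; the last joint's range is limited). The gripper opens to 85 mm and grips with 20 to 120 N. Pads are 22 mm wide; open, the fingers measure 114 mm over their backs; the gripper's body (76 mm by 85 mm) begins 54 mm behind the grasp point. The pads swing forward as they close: fully open they stand 13 mm farther back than shut.
Start: joints at [1.158, 0.477, 0.022, 1.555, -0.011, 1.109, -0.083], TCP at [0.203, -0.644, 0.304] pointing down, gripper open.
Joint ranges: [-2.96, 2.96], [-0.34, 2.1], [-1.41, 1.46], [0.24, 2.44], [-1.37, 4.51], [0.17, 1.92], [-2.96, 2.96]. Speed limits (rad/s): [2.39, 2.39, 3.14, 3.14, 3.14, 3.14, 3.14].

INTERFACE

Orientations are given as a unit quaternion [w, x, y, z].
In Python, from station import bot, optics gives the robot as it stands.
- The arm moves only by the tool drive_tool, never from a script. Its argument "deltas" is a list of rows, each an object with "gripper": the closure in counts, from 0 (fully open) to 255 (shut); "offset": the shift along the tool's x, y, z in units of 1000 mm (1.0 is 1000 mm), a list of three; "angular": the turn, a rotation vector about the tool's x, y, z in units of 45 degrees (1.0 is 45 degrees), a list of three. In form: [{"gripper": gripper, "offset": [dx, dy, dz], "angular": [rx, ry, rz]}, ...]. A call has 1 to 5 rows; each row is the pose to reach, as a shift and turn from the pose commanded when the call began, along the tool's axes at that moment; what a row does not reach only later rows make up. A row lasts 1/10 s, in which the tool goes at most 50 mm and 8.59 degrees, less where a joint would pass 70% of its speed; a pose out of reach is approached as far as the arm can. A call with a number of a shift or a turn outside -1 to 1 is refused whole. A call with a gripper value outside its range is refused whole. The fingers move at their own pace and stop on an object; "grip_force" is the grip in N (left out, the last holds). Time passes only in rows, so rows that repeat a pose let the fingers close. It gives the time, the measured TCP pose, the force, the opening and the grip force at its end, in the units of the state.
- bot.get_obs(): the state, without advancing time (a new reading comes with each control period).
- optics.read_camera(name): name is "scene" or "side" or "wrist"; returns the picture (480x640x3 uint8, blue, green, red); there is no depth.
- optics.camera_model(name): a dict with "fx", "fy", "cx", "cy" (pixels), "cam_to_world" (4x4, takes a point from camera to world coordinates). Camera axes: x right, y up, looking along -z (the intrinsics and any distortion apply to the point x, -y, -z); pixel columns grow to the right and rows downward; lengths in m; the calibration is good to about 2 mm. The wrist camera is an equidistant fisheye: a pixel r from the principal point sees the ray r / f radians off the axis. A picture is of the moment at which its call begins: read the wrist's pose just before it. camera_model takes no time and is no camera call; for the wrist camera it gives the pose at the moment of the call.
- bot.hand_in(): hands the job in; it is judged then, once.
The state is a dict: "t": time; "q": joint angles; "joint_vel": joint speeds; "joint_torque": joint torques, N m; "eef_pos": TCP position; "tool_rot": TCP orientation; "contact_force": force on the tool from outside, world axes, zero at the start; "torque": the same for the moment, N m; "gripper_width": opening from 0.0 (shut) to 1.0 (fully open); "grasp_force": force on a finger pad.
Only numpy, scipy, OpenCV 4.12 (cv2) and the standard library are available. Lean on these libraries where they do the work, as an engineer would, in place of code of your own. Each camera call takes 0.05 s, during which the arm holds its last target. There are 200 camera calls.

TASK

Make up two kits: the amber bottle (white cap) stands on the round mark of the blue tray and the red-ended column lies along that tray's long mark; the clear bottle (blue cap) and the green-ended column go on the white tray's marks in the same way. The red-ended column is held in the sprung clamp: first raise the clamp arm by its yellow handle until it stays open by itself, then take the column out, leaving the arm open. Leave the green bottle and the steel cup where they stand and do not knock a bottle over.

Things in the scene. Friction and masses are not known exactly. Their poses are not given: they have to be found in the camera images.
- amber_c (a point): Amber glass bottle with a white cap, for the blue tray. 40 mm diameter up to 48 mm high, then a 27 mm wide neck and cap; 72 mm tall, about 90 g, standing upright on the bench. The point is on its axis, half-way up (36 mm), z up.
- clear_c (a point): Clear glass bottle with a blue cap, for the white tray. 40 mm diameter up to 48 mm high, then a 27 mm wide neck and cap; 72 mm tall, about 90 g, standing upright on the bench. The point is on its axis, half-way up (36 mm), z up.
- col_red_c (a point): Red-ended column, for the blue tray. 120 mm long, 120 g: bare steel tube 18 mm in diameter (grip it there) with a 22 mm long hexagonal end (24 mm across flats) at each end. The point is its centre, x along its length. At the start it lies level in the clamp, centre 29 mm above the bench, in two grey saddles 26 mm either side of its centre (10 mm thick, reaching 4 mm below its axis); between them it is free down to the base plate, 8 mm above the bench.
- col_green_c (a point): Green-ended column, for the white tray. 120 mm long, 120 g: bare steel tube 18 mm in diameter (grip it there) with a 22 mm long hexagonal end (24 mm across flats) at each end. The point is its centre, x along its length. At the start it lies on the bench, centre 12 mm above it, crosswise (x about along world y).
- tray_blue: Blue kit tray, 150 mm square, fixed: floor 4 mm above the origin, rim 8 mm. Origin at the centre of its underside, z up. Round pale mark (52 mm across, for the bottle) centred at tray x 0, y +36 mm; long pale mark (130 x 32 mm, for the column) centred at x 0, y -36 mm, along tray x. In place, a bottle's centre is 40 mm above the origin, a column's 16 mm. Where the trays and the clamp stand varies.
- tray_white: White kit tray, 150 mm square, fixed: floor 4 mm above the origin, rim 8 mm. Origin at the centre of its underside, z up. Round dark mark (52 mm across, for the bottle) centred at tray x 0, y +36 mm; long dark mark (130 x 32 mm, for the column) centred at x 0, y -36 mm, along tray x. In place, a bottle's centre is 40 mm above the origin, a column's 16 mm. Where the trays and the clamp stand varies.
- clamp_arm (a joint): Clamp arm angle (rad): about 0 closed and level, its rubber pad pressing on the middle of the red-ended column; grows as the handle is raised. Lifting takes about 5 N. Below about 0.95 (55 degrees) the spring snaps it shut; beyond that it swings on by itself to the stop at 1.8, leaning back past upright, and stays. Open means beyond 1.4.
- clamp_handle (a point): Grip point on the axis of the arm's yellow crossbar (12 mm diameter, 110 mm long, parallel to the hinge), 35 mm to the +y side of the 14 mm wide arm. Axes turn with the arm: x towards the hinge, y along the bar, z up when closed. The hinge axis is 125 mm away along x, 51 mm above the bench, like the closed bar. The round bar can turn between fingers that stay pointing down. Clamp base fixed.
- spare_c (a point): Green glass bottle with a yellow cap, not wanted: leave it. 40 mm diameter up to 48 mm high, then a 27 mm wide neck and cap; 72 mm tall, about 90 g, standing upright on the bench. The point is on its axis, half-way up (36 mm), z up.
- cup: Small open steel cup, 52 mm across and 50 mm high, standing on the bench, not wanted: leave it. Origin at the centre of its underside.

How it is judged:
On the way:
1. the clamp arm is raised past its hold-open point, beyond 1.4 rad, and stays open for 0.3 s without the fingers on it, while the red-ended column still lies in the clamp (value of joint clamp_arm above 1.4 rad and contact force between the fingers and clamp_arm below 0.1 N and distance of col_red_c from where it was at the start of the episode below 0.015 m), for 0.3 s.
At the end, for the whole second after the job is handed in: Bottles upright on their trays' round marks (15 mm in x and y, 0.15 rad), columns flat on their long marks (15 mm along, 13 mm across, 0.2 rad), red and amber in blue, green-ended and clear in white; all at rest; clamp arm beyond 1.4 rad; green bottle and cup within 25 mm of their start (x of amber_c in the frame of tray_blue between -0.015 and 0.015 m and y of amber_c in the frame of tray_blue between 0.021 and 0.051 m and z of amber_c in the frame of tray_blue between 0.034 and 0.046 m and angle between each of amber_c, clear_c's own z axis and vertical below 0.15 rad and linear speed of each of amber, col_red, clear, col_green below 0.02 m/s and x of col_red_c in the frame of tray_blue between -0.015 and 0.015 m and y of col_red_c in the frame of tray_blue between -0.049 and -0.023 m and z of col_red_c in the frame of tray_blue between 0.011 and 0.022 m and angle between the x axis of col_red_c and the x axis of tray_blue, either way round below 0.2 rad and x of clear_c in the frame of tray_white between -0.015 and 0.015 m and y of clear_c in the frame of tray_white between 0.021 and 0.051 m and z of clear_c in the frame of tray_white between 0.034 and 0.046 m and x of col_green_c in the frame of tray_white between -0.015 and 0.015 m and y of col_green_c in the frame of tray_white between -0.049 and -0.023 m and z of col_green_c in the frame of tray_white between 0.011 and 0.022 m and angle between the x axis of col_green_c and the x axis of tray_white, either way round below 0.2 rad and value of joint clamp_arm above 1.4 rad and distance of each of spare_c, cup from where it was at the start of the episode below 0.025 m); the robot touches nothing.
It fails at once if the green bottle or the cup is moved by more than 25 mm or tipped (distance of any of spare_c, cup from where it was at the start of the episode above 0.025 m or angle between any of spare_c, cup's own z axis and vertical above 0.5 rad).
It fails at once if a bottle is knocked over (angle between any of amber_c, clear_c's own z axis and vertical above 0.8 rad).
It also fails if it takes over 133 s, if anything falls off the work surface, if the arm or the gripper's body presses on something with over 40 N, if the wrist force passes 120 N, or if a joint passes its speed limit or range.

## Working session

There is one attempt and no reset: what is moved stays moved. The work goes in short steps, Python scripts to look and compute and a tool call to move; the robot and the scene stay as the last step left them, time stands still between calls to the robot, and variables do not carry over. Pictures are saved under pics/ and viewed, at most 14 in all, crops included, and the job is handed in when it is done.

Besides the shell and the picture viewer there is one more tool, called after ">>>" in YAML: its name, and indented under it one key for each argument. drive_tool: Moves the arm, as the interface text tells. Its arguments: {"type":"object","properties":{"deltas":{"type":"array"},"grip_force":{"type":"number"}},"required":["deltas"]}

```bash
mkdir -p pics; ls
python3 - <<'E'
from station import bot, optics
import cv2
o=bot.get_obs(); print(o)
for n in("scene","side","wrist"):
    m=optics.camera_model(n); print(n,{k:(v if k!="cam_to_world" else [list(map(lambda x:round(x,3),r)) for r in v]) for k,v in m.items()})
    cv2.imwrite(f"pics/{n}0.png",optics.read_camera(n))
E
```

```text
pics
{'t': 0.0, 'q': array([ 1.15793492,  0.47780413,  0.02237184,  1.55642678, -0.01149864,
        1.10926587, -0.08309786]), 'joint_vel': array([ 2.01406483e-04,  3.07639520e-04, -1.13594372e-03, -7.85439968e-04,
       -4.13976481e-05,  3.58717702e-04,  3.79062523e-04]), 'joint_torque': array([-6.44733768e-05, -5.96446860e+01,  1.60809215e+00, -2.81192744e+01,
        1.24498285e-02,  9.51150869e-03,  1.44157923e-05]), 'eef_pos': array([ 0.20239097, -0.64348264,  0.30293392]), 'tool_rot': array([-8.63237211e-04,  9.88412417e-01,  1.51789679e-01, -2.07198266e-04]), 'contact_force': array([-0.33956745, -0.67444297, -0.50486659]), 'torque': array([ 0.00718749,  0.00981836, -0.00325024]), 'grasp_force': 0.0, 'gripper_width': 1.0023429655502103}
scene {'fx': 482.6074234571398, 'fy': 482.6074234571398, 'cx': 321.0906701514947, 'cy': 239.85808437328268, 'cam_to_world': [[np.float64(0.705), np.float64(-0.471), np.float64(0.53), np.float64(1.134)], [np.float64(0.709), np.float64(0.446), np.float64(-0.547), np.float64(-0.606)], [np.float64(0.021), np.float64(0.761), np.float64(0.648), np.f
[... 253 characters left out ...]
.float64(-0.215), np.float64(0.304)], [np.float64(-0.253), np.float64(-0.594), np.float64(0.764), np.float64(0.835)], [np.float64(-0.024), np.float64(0.793), np.float64(0.609), np.float64(0.705)], [np.float64(0.0), np.float64(0.0), np.float64(0.0), np.float64(1.0)]]}
wrist {'fx': 371.64829954431775, 'fy': 371.64829954431775, 'cx': 322.4975203534648, 'cy': 244.0001491670328, 'cam_to_world': [[np.float64(0.3), np.float64(0.901), np.float64(0.314), np.float64(0.283)], [np.float64(-0.954), np.float64(0.284), np.float64(0.097), np.float64(-0.618)], [np.float64(-0.002), np.float64(-0.328), np.float64(0.945), np.float64(0.373)], [np.float64(0.0), np.float64(0.0), np.float64(0.0), np.float64(1.0)]]}
```

View pics/scene0.png

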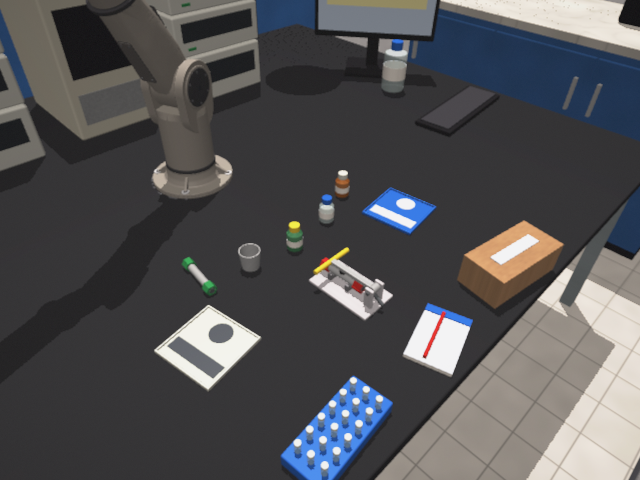

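View pics/side0.png

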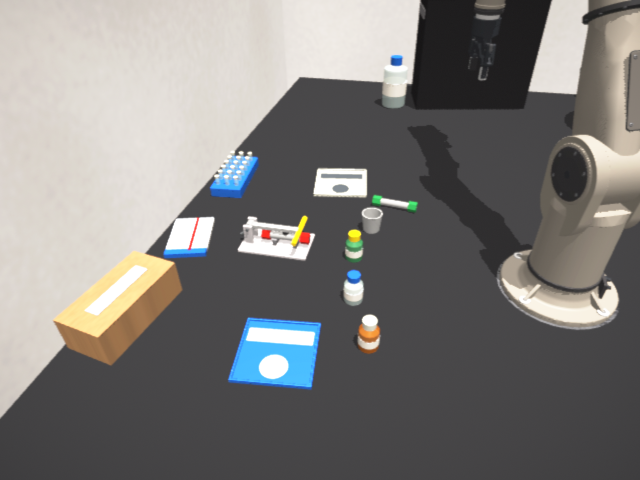

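View pics/wrist0.png

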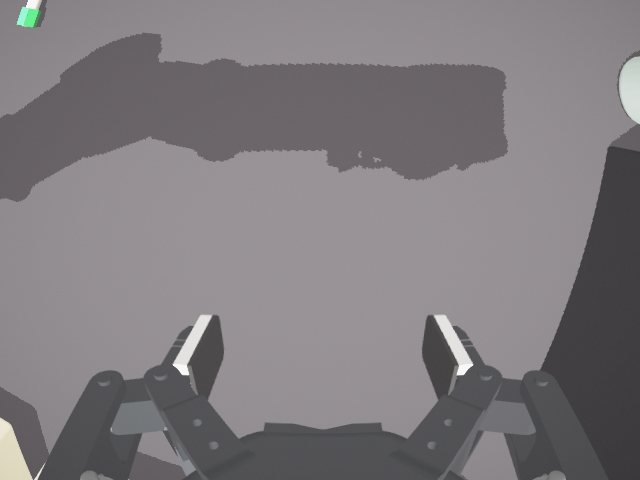

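The scene view shows amber at (343,185), clear (327,210), spare (294,238), cup (250,258), green column (184,262)-(210,288), white tray around (208,346), blue tray (400,210) and the clamp (350,288). Its yellow bar runs (316,270)-(349,250). The side view shows the same things: amber (369,335), clear (353,290), blue tray (277,352), white tray (341,183), clamp (278,240). The wrist view only catches a green end at (30,15).

```bash
cat > h.py <<'E'
import numpy as np, cv2
from station import bot, optics
from scipy.spatial.transform import Rotation as R
RNG={'yellow':((22,120,90),(34,255,255)),'blue':((100,150,60),(125,255,255)),'green':((50,120,50),(75,255,255)),
 'white':((0,0,150),(180,60,255)),'red':((0,150,80),(4,255,255)),'amber':((5,140,60),(15,255,255)),'dark':((0,0,30),(180,120,120))}
def blob(img,col,x0,y0,x1,y1,k=1):
    m=np.zeros(img.shape[:2],np.uint8); m[y0:y1,x0:x1]=cv2.inRange(cv2.cvtColor(img,cv2.COLOR_BGR2HSV),*RNG[col])[y0:y1,x0:x1]
    cs=sorted(cv2.findContours(m,cv2.RETR_EXTERNAL,cv2.CHAIN_APPROX_NONE)[0],key=cv2.contourArea)[::-1][:k]
    return [(np.array(cv2.minAreaRect(c)[0]),cv2.contourArea(c),c) for c in cs]
def cen(c): M=cv2.moments(c); return np.array([M['m10'],M['m01']])/M['m00']
def ray(m,p,fish=False):
    x=(p[0]-m['cx'])/m['fx']; y=(p[1]-m['cy'])/m['fy']
    if fish:
        r=np.hypot(x,y); s=np.sin(r)/max(r,1e-9); d=np.array([x*s,-y*s,-np.cos(r)])
    else: d=np.array([x,-y,-1.])
    T=np.array(m['cam_to_world']); d=T[:3,:3]@d; return T[:3,3],d/np.linalg.norm(d)
def onz(r,z): o,d=r; return o+d*(z-o[2])/d[2]
def tri(*rs):
    A=sum(np.eye(3)-np.outer(d,d) for o,d in rs); b=sum((np.eye(3)-np.outer(d,d))@o for o,d in rs)
    p=np.linalg.solve(A,b); return p,max(np.linalg.norm(np.cross(p-o,d)) for o,d in rs)
def proj(m,p,fish=False):
    T=np.array(m['cam_to_world']); c=T[:3,:3].T@(np.array(p)-T[:3,3]); x,y,z=c[0],-c[1],-c[2]
    if fish: r=np.hypot(x,y); k=np.arctan2(r,z)/max(r,1e-9); return np.array([m['cx']+m['fx']*x*k,m['cy']+m['fy']*y*k])
    return np.array([m['cx']+m['fx']*x/z,m['cy']+m['fy']*y/z])
E
python3 - <<'E'
from h import *
np.set_printoptions(precision=4,suppress=True)
S=cv2.imread('pics/scene0.png');D=cv2.imread('pics/side0.png')
ms=optics.camera_model('scene');md=optics.camera_model('side')
def pair(n,col,a,b,col2=None):
    A=blob(S,col,*a)[0];B=blob(D,col2 or col,*b)[0]; p,e=tri(ray(ms,cen(A[2])),ray(md,cen(B[2]))); print(n,p,round(e,4),A[1],B[1],cen(A[2]),cen(B[2]))
pair('ambercap','white',(332,168,352,180),(358,314,382,329))
pair('clearcap','blue',(315,192,340,206),(342,268,365,284))
pair('sparecap','yellow',(282,220,306,236),(344,228,366,243))
pair('bluemarkround','white',(388,194,420,213),(255,350,292,382))
pair('bluemarklong','white',(360,200,420,235),(240,322,320,350))
pair('bar','yellow',(308,240,356,278),(285,210,312,250))
ga=blob(S,'green',170,250,225,300,2);gb=blob(D,'green',365,190,425,215,2)
ga.sort(key=lambda t:t[0][0]);gb.sort(key=lambda t:-t[0][0])
for A,B in zip(ga,gb): print('g',tri(ray(ms,cen(A[2])),ray(md,cen(B[2]))),A[1],B[1])
ra=blob(S,'red',300,250,400,310,2);rb=blob(D,'red',240,220,320,250,2)
for A in ra:print('rs',cen(A[2]),A[1],onz(ray(ms,cen(A[2])),.03))
for A in rb:print('rd',cen(A[2]),A[1],onz(ray(md,cen(A[2])),.03))
# trays
for n,c,a,b in(('blue','blue',(358,180,440,235),(228,312,325,388)),('white','white',(150,300,265,388),(310,165,372,200))):
    for im,m,r in((S,ms,a),(D,md,b)):
        q=cv2.approxPolyDP(cv2.convexHull(blob(im,c,*r)[0][2]),6,True)[:,0]
        print(n,[onz(ray(m,p),.006)[:2].round(4).tolist() for p in q], onz(ray(m,q.mean(0)),.006)[:2])
y=blob(S,'yellow',308,240,356,278)[0][2][:,0];y2=blob(D,'yellow',285,210,312,250)[0][2][:,0]
print('bar ends', y[y[:,0].argmin()],y[y[:,0].argmax()],y2[y2[:,1].argmin()],y2[y2[:,1].argmax()])
for p,q in((y[y[:,0].argmin()],y2[y2[:,1].argmin()]),(y[y[:,0].argmax()],y2[y2[:,1].argmax()])): print(tri(ray(ms,p),ray(md,q)))
g=lambda im,r:im[r[1]:r[3],r[0]:r[2]]
cv2.imwrite('pics/c1.png',np.vstack([cv2.resize(g(S,(290,230,410,320)),(720,540))]))
E
```

```text
ambercap [0.3709 0.2602 0.0721] 0.0003 36.5 169.0 [342.6256 172.5708] [369.3876 321.2702]
clearcap [0.4241 0.1413 0.0678] 0.0009 74.5 126.0 [326.4586 198.9553] [353.5    275.8413]
sparecap [0.4496 0.0033 0.0666] 0.0008 98.0 122.5 [293.9915 226.449 ] [354.019  235.1986]
bluemarkround [0.5323 0.3504 0.006 ] 0.0008 143.0 513.5 [405.3298 203.458 ] [273.1827 366.2905]
bluemarklong [0.5427 0.2793 0.0058] 0.0021 302.5 822.0 [392.8507 215.8782] [280.5726 335.9576]
bar [ 0.5853 -0.0067  0.0532] 0.0015 168.0 137.5 [331.2024 260.0437] [299.3115 229.5867]
g (array([ 0.3312, -0.2288,  0.0161]), np.float64(0.0025836170574865223)) 63.0 69.0
g (array([ 0.4308, -0.2392,  0.0154]), np.float64(0.002263370595693052)) 80.5 64.5
rs [356.6636 286.1273] 55.0 [ 0.6687 -0.008   0.03  ]
rs [323.7843 259.8235] 17.0 [0.5574 0.     0.03  ]
rd [304.3838 237.4342] 76.0 [ 0.5731 -0.0097  0.03  ]
rd [265.5488 233.734 ] 49.5 [ 0.6707 -0.0028  0.03  ]
blue [[0.4725, 0.2351], [0.4513, 0.3836], [0.5977, 0.4022], [0.6226, 0.2498]] [0.5384 0.3152]
blue [[0.6211, 0.2487], [0.4737, 0.2276], [0.4522, 0.376], [0.5985, 0.3989]] [0.535  0.3178]
white [[0.469, -0.2662], [0.6138, -0.2417], [0.6318, -0.3909], [0.4928, -0.414]] [ 0.5546 -0.3313]
white [[0.4915, -0.4196], [0.4676, -0.2644], [0.6161, -0.2482], [0.6392, -0.3944]] [ 0.5526 -0.3284]
bar ends [313 270] [349 250] [304 215] [294 246]
(array([ 0.5869, -0.063 ,  0.0587]), np.float64(0.0011587132191082348))
(array([0.5836, 0.0523, 0.0478]), np.float64(0.004022980979733124))
```

View pics/c1.png

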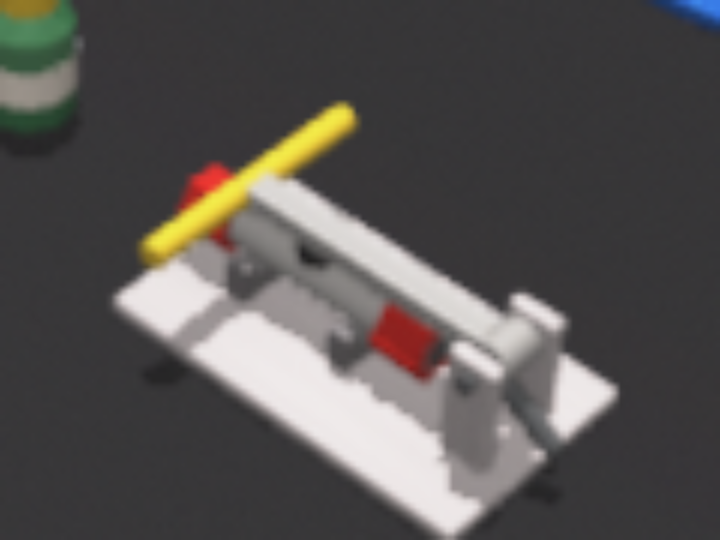

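The crop shows the yellow bar running across the free end of the arm, the hinge posts on the +x side, and the red-ended column lying under the arm in its saddles. Next I'll locate the white tray's marks, the red column's axis and the green column, then plan the first move.

```bash
cat >> h.py <<'E'
def tgt(yaw): c,s=np.cos(yaw),np.sin(yaw); return np.array([[c,s,0],[s,-c,0],[0,0,-1.]])
def plan(x,y,z,yawdeg,o=None):
    "deltas to bring the GRASP point (54mm ahead) to x,y,z, tool x at yaw"
    o=o or bot.get_obs(); q=o['tool_rot']; C=R.from_quat([q[1],q[2],q[3],q[0]]).as_matrix()
    a=np.radians(yawdeg); G=tgt(a); w=R.from_matrix(C.T@G).as_rotvec()/(np.pi/4)
    d=C.T@(np.array([x,y,z+.054])-o['eef_pos'])
    print('offset',d.round(4).tolist(),'ang',w.round(3).tolist(),'rows',max(np.linalg.norm(d)/.05,np.linalg.norm(w)*45/8.59).round(1))
def st():
    o=bot.get_obs(); q=o['tool_rot']; C=R.from_quat([q[1],q[2],q[3],q[0]]).as_matrix()
    print('t',round(o['t'],2),'grasp',(o['eef_pos']+.054*C[:,2]).round(4),'yaw',np.degrees(np.arctan2(C[1,0],C[0,0])).round(2),'tz',C[:,2].round(3),'F',o['contact_force'].round(1),'w',round(o['gripper_width'],3),'gf',round(o['grasp_force'],1),'q7',o['q'][6].round(2))
E
python3 - <<'E'
from h import *
np.set_printoptions(precision=4,suppress=True)
S=cv2.imread('pics/scene0.png');D=cv2.imread('pics/side0.png')
ms=optics.camera_model('scene');md=optics.camera_model('side')
for im,m,r,rr,n in((S,ms,(206,322,236,345),(165,335,226,380),'s'),(D,md,(328,183,354,194),(316,172,366,181),'d')):
    for q in(r,rr):
        c=blob(im,'dark',*q)[0]; print(n,cen(c[2]),c[1],onz(ray(m,cen(c[2])),.004)[:2])
for A in blob(S,'green',170,250,225,300,2):print('gs',cen(A[2]),onz(ray(ms,cen(A[2])),.015))
for A in blob(D,'green',365,190,425,215,2):print('gd',cen(A[2]),onz(ray(md,cen(A[2])),.015))
plan(.381,-.235,.15,-6)
E
```

```text
s [220.4441 333.0091] 311.5 [ 0.5478 -0.2931]
s [195.5712 356.8595] 710.5 [ 0.5624 -0.3634]Traceback (most recent call last):
  File "<stdin>", line 7, in <module>
IndexError: list index out of range
```

Run:
```python
from h import *
np.set_printoptions(precision=4,suppress=True)
S=cv2.imread('pics/scene0.png');D=cv2.imread('pics/side0.png')
ms=optics.camera_model('scene');md=optics.camera_model('side')
for A in blob(S,'green',170,250,225,300,2):print('gs',cen(A[2]),onz(ray(ms,cen(A[2])),.015))
for A in blob(D,'green',365,190,425,215,2):print('gd',cen(A[2]),onz(ray(md,cen(A[2])),.015))
plan(.381,-.235,.15,-6)
```

```text
gs [207.7743 286.176 ] [ 0.4277 -0.2394  0.015 ]
gs [186.8492 261.7222] [ 0.3267 -0.2286  0.015 ]
gd [412.0411 206.1232] [ 0.3331 -0.2272  0.015 ]
gd [376.0052 199.863 ] [ 0.4325 -0.2372  0.015 ]
offset [0.2929, -0.336, 0.0996] ang [-0.002, 0.001, 0.521] rows 9.1
```

>>> drive_tool:
  deltas:
    - {"gripper": 0,"offset": [0.147,-0.168,0.05],"angular": [0,0,0.26]}
    - {"gripper": 0,"offset": [0.293,-0.336,0.08],"angular": [0,0,0.521]}
    - {"gripper": 0,"offset": [0.293,-0.336,0.08],"angular": [0,0,0.521]}
    - {"gripper": 0,"offset": [0.293,-0.336,0.08],"angular": [0,0,0.521]}
    - {"gripper": 0,"offset": [0.293,-0.336,0.08],"angular": [0,0,0.521]}

```text
t: 0.65
eef_pos: [0.3016, -0.4167, 0.2583]
tool_rot: [0.0, 0.999, -0.052, 0.0]
contact_force: [1.0, -0.5, 0.3]
gripper_width: 1.0
grasp_force: 0.0
```

```bash
python3 -c "
from h import *
st();plan(.381,-.235,.16,-6)"
```

```text
t 0.65 grasp [ 0.3016 -0.4167  0.2043] yaw -5.99 tz [ 0. -0. -1.] F [ 1.  -0.5  0.3] w 1.0 gf 0.0 q7 -0.85
offset [0.06, -0.189, 0.0443] ang [0.0, -0.0, 0.0] rows 4.1
```

>>> drive_tool:
  deltas:
    - {"gripper": 0,"offset": [0.06,-0.189,0.044],"angular": [0,0,0]}
    - {"gripper": 0,"offset": [0.06,-0.189,0.044],"angular": [0,0,0]}
    - {"gripper": 0,"offset": [0.06,-0.189,0.044],"angular": [0,0,0]}
    - {"gripper": 0,"offset": [0.06,-0.189,0.044],"angular": [0,0,0]}
    - {"gripper": 0,"offset": [0.06,-0.189,0.044],"angular": [0,0,0]}

```text
t: 1.15
eef_pos: [0.3822, -0.231, 0.2136]
tool_rot: [-0.001, 0.999, -0.047, -0.001]
contact_force: [-0.1, -1.0, -0.4]
gripper_width: 1.001
grasp_force: 0.0
```

```bash
cat > look.py <<'E'
import sys
from h import *
st(); m=optics.camera_model('wrist'); im=optics.read_camera('wrist'); n=sys.argv[1]
cv2.imwrite(f'pics/{n}.png',im); np.save(f'pics/{n}.npy',m,allow_pickle=True)
E
python3 look.py w1
python3 - <<'E'
from h import *
m=np.load('pics/w1.npy',allow_pickle=True).item(); im=cv2.imread('pics/w1.png')
P=[]
for A in blob(im,'green',0,0,640,480,2): p=onz(ray(m,cen(A[2]),1),.016);P.append(p);print(cen(A[2]),A[1],p)
print((P[0]+P[1])/2, np.degrees(np.arctan2(*(P[0]-P[1])[1::-1])))
E
```

```text
t 1.15 grasp [ 0.3822 -0.2308  0.1596] yaw -5.44 tz [-0.001  0.003 -1.   ] F [-0.1 -1.  -0.4] w 1.001 gf 0.0 q7 -1.29
[330.297172   168.85844537] 1078.5 [ 0.4297714  -0.24022909  0.016     ]
[328.45114263 293.35874704] 846.0 [ 0.33078166 -0.22998456  0.016     ]
[ 0.38027653 -0.23510682  0.016     ] -5.90854828855177
```

View pics/w1.png

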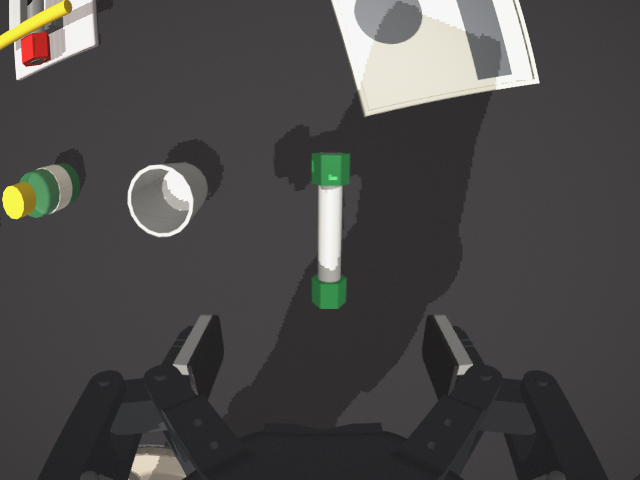

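The column's ends are at (330,169) and (328,293), which puts its centre at (0.380,-0.235). This agrees with the fixed cameras, and the cup at (165,200) is clear of the fingers.

```bash
python3 -c "
from h import *
st();plan(.380,-.235,.023,-5.9)"
```

```text
t 1.2 grasp [ 0.3815 -0.2335  0.1601] yaw -5.59 tz [-0.001  0.002 -1.   ] F [-0.2 -0.1 -0.2] w 1.004 gf 0.0 q7 -1.29
offset [-0.0012, 0.0018, 0.1371] ang [-0.002, 0.001, 0.007] rows 2.7
```

>>> drive_tool:
  deltas:
    - {"gripper": 0,"offset": [-0.001,0,0.045],"angular": [0,0,0]}
    - {"gripper": 0,"offset": [-0.001,0,0.09],"angular": [0,0,0]}
    - {"gripper": 0,"offset": [-0.001,0,0.12],"angular": [0,0,0]}
    - {"gripper": 0,"offset": [-0.001,0,0.137],"angular": [0,0,0]}
    - {"gripper": 0,"offset": [-0.001,0,0.137],"angular": [0,0,0]}
  grip_force: 40

```text
t: 1.7
eef_pos: [0.3778, -0.2377, 0.0758]
tool_rot: [-0.0, 0.999, -0.053, -0.002]
contact_force: [-0.1, -0.2, 0.2]
gripper_width: 1.001
grasp_force: 0.0
```

>>> drive_tool:
  deltas:
    - {"gripper": 255,"offset": [0,0,0],"angular": [0,0,0]}
    - {"gripper": 255,"offset": [0,0,0],"angular": [0,0,0]}
    - {"gripper": 255,"offset": [0,0,0],"angular": [0,0,0]}
    - {"gripper": 255,"offset": [0,0,0],"angular": [0,0,0]}
    - {"gripper": 255,"offset": [0,0,0],"angular": [0,0,0]}
  grip_force: 40

```text
t: 2.2
eef_pos: [0.3799, -0.237, 0.0784]
tool_rot: [0.0, 0.999, -0.052, 0.001]
contact_force: [-1.7, 0.6, 9.2]
gripper_width: 0.195
grasp_force: 38.8
```

```bash
python3 -c "
from h import *
st()"
```

```text
t 2.2 grasp [ 0.3799 -0.2371  0.0244] yaw -5.98 tz [ 0.001 -0.001 -1.   ] F [-1.7  0.6  9.2] w 0.195 gf 38.8 q7 -1.34
```

```bash
python3 -c "
from h import *
plan(.380,-.235,.15,-5.9);plan(.53,-.365,.17,8.5)"
```

```text
offset [0.0001, -0.002, -0.1256] ang [0.001, -0.001, -0.002] rows 2.5
offset [0.1628, 0.1117, -0.1453] ang [0.001, -0.001, -0.322] rows 4.9
```

>>> drive_tool:
  deltas:
    - {"gripper": 255,"offset": [0,0,-0.04],"angular": [0,0,0]}
    - {"gripper": 255,"offset": [0,0,-0.09],"angular": [0,0,0]}
    - {"gripper": 255,"offset": [0.04,0.03,-0.12],"angular": [0,0,-0.08]}
    - {"gripper": 255,"offset": [0.08,0.055,-0.145],"angular": [0,0,-0.16]}
    - {"gripper": 255,"offset": [0.12,0.083,-0.145],"angular": [0,0,-0.32]}

```text
t: 2.7
eef_pos: [0.4851, -0.327, 0.2258]
tool_rot: [0.002, 0.997, 0.075, 0.002]
contact_force: [0.9, 0.2, -1.5]
gripper_width: 0.188
grasp_force: 39.9
```

>>> drive_tool:
  deltas:
    - {"gripper": 255,"offset": [0.027,0.04,0],"angular": [0,0,0]}
    - {"gripper": 255,"offset": [0.027,0.04,0],"angular": [0,0,0]}
    - {"gripper": 255,"offset": [0.027,0.04,0],"angular": [0,0,0]}
    - {"gripper": 255,"offset": [0.027,0.04,0],"angular": [0,0,0]}
    - {"gripper": 255,"offset": [0.027,0.04,0],"angular": [0,0,0]}

```text
t: 3.2
eef_pos: [0.515, -0.3604, 0.2217]
tool_rot: [-0.0, 0.997, 0.074, -0.0]
contact_force: [0.1, 0.2, -1.7]
gripper_width: 0.189
grasp_force: 39.9
```

```bash
python3 look.py w2
```

```text
t 3.2 grasp [ 0.5149 -0.3604  0.1677] yaw 8.47 tz [-0.001  0.001 -1.   ] F [ 0.1  0.2 -1.7] w 0.189 gf 39.9 q7 -0.97
```

View pics/w2.png

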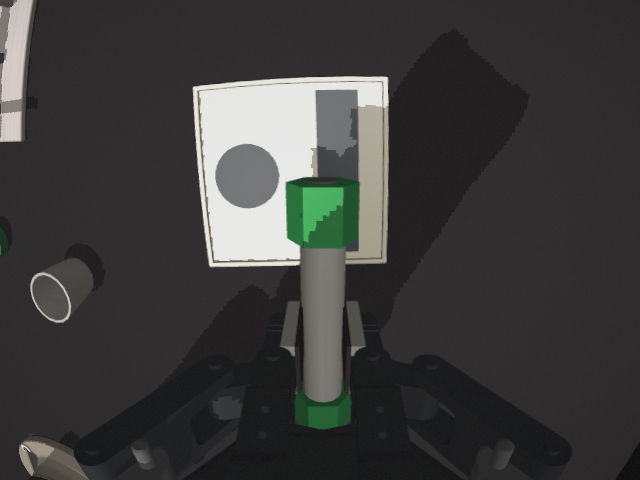

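The white tray's corners are at (194,88), (387,78), (386,262) and (211,266). Its round mark is at (247,176), and the top edge of the long mark spans (316..357,90). The column is held straight.

Run:
```python
from h import *
np.set_printoptions(precision=4,suppress=True)
m=np.load('pics/w2.npy',allow_pickle=True).item()
c=np.array([onz(ray(m,p,1),.008) for p in((194,88),(387,78),(386,262),(211,266))])[:,:2]
print(c,c.mean(0)); 
for a,b in((3,0),(2,1)): d=c[b]-c[a];print('xyaw',np.degrees(np.arctan2(d[1],d[0])),np.linalg.norm(d))
for a,b in((1,0),(2,3)): d=c[b]-c[a];print('yyaw-90',np.degrees(np.arctan2(d[1],d[0]))-90,np.linalg.norm(d))
rm=onz(ray(m,(247,176),1),.004); print('round',rm,'scene round',tri(ray(m,(247,176),1),ray(optics.camera_model('scene'),(220.44,333.0))))
ends=np.array([onz(ray(m,p,1),.004)[:2] for p in((316,90),(357,90))]);print('long far end',ends,ends.mean(0))
t=np.radians(8.4);C=c.mean(0);u=np.array([np.cos(t),np.sin(t)]);v=np.array([-u[1],u[0]]);print('pred round',C+.036*v,'long',C-.036*v)
```

```text
[[ 0.6121 -0.2448]
 [ 0.6379 -0.3903]
 [ 0.4925 -0.4164]
 [ 0.4667 -0.2707]] [ 0.5523 -0.3306]
xyaw 10.128307652729541 0.14770773567249443
xyaw 10.183582025033118 0.1477378925110742
yyaw-90 10.067737349970727 0.1478139632476044
yyaw-90 10.056144168730086 0.14795652365070705
round [ 0.5464 -0.2948  0.004 ] scene round (array([ 0.5465, -0.2935,  0.0027]), np.float64(0.001034150964563126))
long far end [[ 0.62   -0.3391]
 [ 0.6249 -0.3697]] [ 0.6224 -0.3544]
pred round [ 0.547 -0.295] long [ 0.5575 -0.3662]
```

```bash
python3 -c "
from h import *
plan(.5585,-.366,.1,10.1);plan(.5585,-.366,.030,10.1)"
```

```text
offset [0.0422, 0.0118, 0.0679] ang [-0.001, 0.001, -0.036] rows 1.6
offset [0.0422, 0.0118, 0.1379] ang [-0.001, 0.001, -0.036] rows 2.9
```

>>> drive_tool:
  deltas:
    - {"gripper": 255,"offset": [0.042,0.012,0.03],"angular": [0,0,-0.036]}
    - {"gripper": 255,"offset": [0.042,0.012,0.068],"angular": [0,0,-0.036]}
    - {"gripper": 255,"offset": [0.042,0.012,0.105],"angular": [0,0,-0.036]}
    - {"gripper": 255,"offset": [0.042,0.012,0.125],"angular": [0,0,-0.036]}
    - {"gripper": 255,"offset": [0.042,0.012,0.132],"angular": [0,0,-0.036]}

```text
t: 3.75
eef_pos: [0.5574, -0.3658, 0.0872]
tool_rot: [-0.001, 0.996, 0.088, -0.002]
contact_force: [-1.2, -0.7, -2.0]
gripper_width: 0.191
grasp_force: 40.0
```

>>> drive_tool:
  deltas:
    - {"gripper": 255,"offset": [0,0,0.004],"angular": [0,0,0]}
    - {"gripper": 255,"offset": [0,0,0.007],"angular": [0,0,0]}
    - {"gripper": 255,"offset": [0,0,0.007],"angular": [0,0,0]}
    - {"gripper": 255,"offset": [0,0,0.007],"angular": [0,0,0]}
    - {"gripper": 255,"offset": [0,0,0.007],"angular": [0,0,0]}

```text
t: 4.25
eef_pos: [0.5594, -0.3675, 0.0838]
tool_rot: [0.0, 0.996, 0.087, 0.001]
contact_force: [0.3, -0.6, -0.9]
gripper_width: 0.188
grasp_force: 40.0
```

```bash
python3 -c "
from h import *
st()"
```

```text
t 4.25 grasp [ 0.5595 -0.3675  0.0298] yaw 10.03 tz [ 0.001 -0.001 -1.   ] F [ 0.3 -0.6 -0.9] w 0.188 gf 40.0 q7 -0.99
```

>>> drive_tool:
  deltas:
    - {"gripper": 255,"offset": [0,0,0.002],"angular": [0,0,0]}
    - {"gripper": 150,"offset": [0,0,0.002],"angular": [0,0,0]}
    - {"gripper": 130,"offset": [0,0,0.002],"angular": [0,0,0]}
    - {"gripper": 130,"offset": [0,0,0.002],"angular": [0,0,0]}
    - {"gripper": 130,"offset": [0,0,0.002],"angular": [0,0,0]}

```text
t: 4.75
eef_pos: [0.559, -0.3672, 0.0808]
tool_rot: [0.0, 0.996, 0.087, 0.0]
contact_force: [0.2, 0.1, -0.7]
gripper_width: 0.492
grasp_force: 0.0
```

>>> drive_tool:
  deltas:
    - {"gripper": 130,"offset": [0,0,-0.02],"angular": [0,0,0]}
    - {"gripper": 130,"offset": [0,0,-0.06],"angular": [0,0,0]}
    - {"gripper": 80,"offset": [0,0,-0.1],"angular": [0,0,0]}
    - {"gripper": 0,"offset": [0,0,-0.15],"angular": [0,0,0]}
    - {"gripper": 0,"offset": [-0.04,-0.04,-0.17],"angular": [0,0,0]}

```text
t: 5.25
eef_pos: [0.5257, -0.3434, 0.2537]
tool_rot: [0.004, 0.996, 0.087, 0.006]
contact_force: [0.8, -0.2, 1.1]
gripper_width: 0.971
grasp_force: 0.0
```

```bash
python3 look.py w3
python3 - <<'E'
from h import *
m=np.load('pics/w3.npy',allow_pickle=True).item(); im=cv2.imread('pics/w3.png')
P=[]
for A in blob(im,'green',100,0,640,480,2): p=onz(ray(m,cen(A[2]),1),.020);P.append(p);print(cen(A[2]),A[1],p)
print((P[0]+P[1])/2, np.degrees(np.arctan2(*(P[0]-P[1])[1::-1])))
plan(.424,.141,.16,30);plan(.424,.141,.16,10)
E
```

```text
t 5.25 grasp [ 0.5264 -0.3437  0.1997] yaw 9.99 tz [ 0.012 -0.007 -1.   ] F [ 0.8 -0.2  1.1] w 0.971 gf 0.0 q7 -0.98
[352.24583686 131.35111487] 590.5 [ 0.60640548 -0.35510923  0.02      ]
[351.42509363 248.27003745] 445.0 [ 0.50800983 -0.37355793  0.02      ]
[ 0.55720765 -0.36433358  0.02      ] 10.619387387499145
offset [-0.0075, -0.487, 0.0377] ang [0.001, -0.001, -0.444] rows 9.8
offset [-0.0075, -0.487, 0.0377] ang [0.001, -0.001, 0.001] rows 9.8
```

>>> drive_tool:
  deltas:
    - {"gripper": 0,"offset": [0,-0.05,0.01],"angular": [0,0,-0.19]}
    - {"gripper": 0,"offset": [0,-0.1,0.02],"angular": [0,0,-0.38]}
    - {"gripper": 0,"offset": [0,-0.15,0.02],"angular": [0,0,-0.57]}
    - {"gripper": 0,"offset": [0,-0.2,0.02],"angular": [0,0,-0.76]}
    - {"gripper": 0,"offset": [0,-0.25,0.02],"angular": [0,0,-0.95]}

```text
t: 5.8
eef_pos: [0.4762, -0.0941, 0.2274]
tool_rot: [0.0, 0.894, 0.447, -0.0]
contact_force: [1.2, 0.1, 0.3]
gripper_width: 0.995
grasp_force: 0.0
```

```bash
python3 -c "
from h import *
st();plan(.424,.141,.16,100)"
```

```text
t 5.8 grasp [ 0.4762 -0.0942  0.1734] yaw 53.13 tz [-0. -0. -1.] F [1.2 0.1 0.3] w 0.995 gf 0.0 q7 -0.72
offset [0.1568, -0.1829, 0.0134] ang [-0.0, 0.0, -1.042] rows 5.5
```

>>> drive_tool:
  deltas:
    - {"gripper": 0,"offset": [0.032,-0.036,0.005],"angular": [0,0,-0.19]}
    - {"gripper": 0,"offset": [0.064,-0.073,0.01],"angular": [0,0,-0.38]}
    - {"gripper": 0,"offset": [0.095,-0.11,0.013],"angular": [0,0,-0.57]}
    - {"gripper": 0,"offset": [0.126,-0.146,0.013],"angular": [0,0,-0.76]}
    - {"gripper": 0,"offset": [0.157,-0.183,0.013],"angular": [0,0,-0.95]}

```text
t: 6.3
eef_pos: [0.4255, 0.1412, 0.2145]
tool_rot: [0.0, 0.67, 0.742, -0.0]
contact_force: [1.9, -0.7, 0.1]
gripper_width: 0.996
grasp_force: 0.0
```

>>> drive_tool:
  deltas:
    - {"gripper": 0,"offset": [0,0,0],"angular": [0,0,-0.09]}
    - {"gripper": 0,"offset": [0,0,0],"angular": [0,0,-0.09]}
    - {"gripper": 0,"offset": [0,0,0],"angular": [0,0,-0.09]}

```text
t: 6.6
eef_pos: [0.4264, 0.1389, 0.2143]
tool_rot: [0.0, 0.647, 0.763, -0.0]
contact_force: [0.2, -0.2, -1.2]
gripper_width: 1.001
grasp_force: 0.0
```

```bash
python3 look.py w4
python3 - <<'E'
from h import *
np.set_printoptions(precision=4,suppress=True)
m=np.load('pics/w4.npy',allow_pickle=True).item(); im=cv2.imread('pics/w4.png')
for A in blob(im,'blue',0,0,640,480,3): print(cen(A[2]),A[1],onz(ray(m,cen(A[2]),1),.07), tri(ray(m,cen(A[2]),1),ray(optics.camera_model('scene'),(326.46,198.96))))
plan(.424,.141,.16,100)
E
```

```text
t 6.6 grasp [0.4264 0.1388 0.1603] yaw 99.4 tz [-0.    -0.001 -1.   ] F [ 0.2 -0.2 -1.2] w 1.001 gf 0.0 q7 -0.53
[489.5374  71.2673] 20780.0 [0.5048 0.2738 0.07  ] (array([0.4521, 0.2046, 0.09  ]), np.float64(0.07168476262131544))
[318.4358 254.4319] 1511.0 [0.4227 0.1422 0.07  ] (array([0.4236, 0.1417, 0.0671]), np.float64(0.0009301972968566516))
[632.1076 333.898 ] 237.0 [0.7239 0.1091 0.07  ] (array([0.5285, 0.1176, 0.1616]), np.float64(0.06373944270718086))
offset [0.0028, -0.0021, 0.0003] ang [-0.001, 0.001, -0.014] rows 0.1
```

View pics/w4.png

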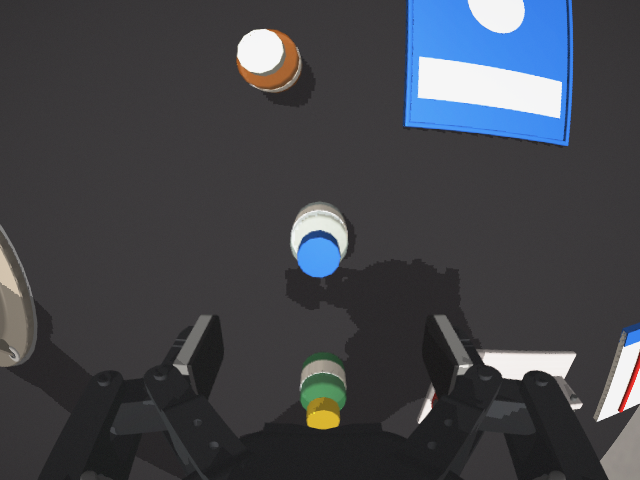

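The blue cap is at (318,254), so the bottle is at (0.4234,0.1418). It sits centred between the fingers, and the neighbours (amber at (268,60), spare at (323,390)) are clear.

>>> drive_tool:
  deltas:
    - {"gripper": 0,"offset": [0.003,-0.002,0.03],"angular": [0,0,-0.014]}
    - {"gripper": 0,"offset": [0.003,-0.002,0.065],"angular": [0,0,-0.014]}
    - {"gripper": 0,"offset": [0.003,-0.002,0.1],"angular": [0,0,-0.014]}
    - {"gripper": 0,"offset": [0.003,-0.002,0.125],"angular": [0,0,-0.014]}
    - {"gripper": 0,"offset": [0.003,-0.002,0.125],"angular": [0,0,-0.014]}

```text
t: 7.15
eef_pos: [0.4224, 0.1404, 0.0869]
tool_rot: [-0.001, 0.642, 0.766, -0.003]
contact_force: [-0.8, 0.2, -0.2]
gripper_width: 0.998
grasp_force: 0.0
```

>>> drive_tool:
  deltas:
    - {"gripper": 100,"offset": [0,0,0],"angular": [0,0,0]}
    - {"gripper": 200,"offset": [0,0,0],"angular": [0,0,0]}
    - {"gripper": 255,"offset": [0,0,0],"angular": [0,0,0]}
    - {"gripper": 255,"offset": [0,0,0],"angular": [0,0,0]}
    - {"gripper": 255,"offset": [0,0,0],"angular": [0,0,0]}
  grip_force: 30

```text
t: 7.65
eef_pos: [0.4247, 0.1424, 0.0909]
tool_rot: [0.001, 0.642, 0.767, 0.001]
contact_force: [-0.8, -1.2, 7.8]
gripper_width: 0.454
grasp_force: 29.4
```

```bash
python3 -c "
from h import *
st();plan(.424,.141,.15,100);plan(.5465,-.295,.15,100)"
```

```text
t 7.65 grasp [0.4248 0.1424 0.0369] yaw 100.18 tz [ 0.002  0.    -1.   ] F [-0.8 -1.2  7.8] w 0.454 gf 29.4 q7 -0.75
offset [-0.0013, -0.0007, -0.1131] ang [0.003, 0.0, 0.004] rows 2.3
offset [-0.4521, 0.0428, -0.1129] ang [0.003, 0.0, 0.004] rows 9.4
```

>>> drive_tool:
  deltas:
    - {"gripper": 255,"offset": [0,0,-0.03],"angular": [0,0,0]}
    - {"gripper": 255,"offset": [0,0,-0.07],"angular": [0,0,0]}
    - {"gripper": 255,"offset": [0,0,-0.115],"angular": [0,0,0]}
    - {"gripper": 255,"offset": [-0.03,0.003,-0.13],"angular": [0,0,0]}
    - {"gripper": 255,"offset": [-0.07,0.007,-0.13],"angular": [0,0,0]}

```text
t: 8.15
eef_pos: [0.4448, 0.0761, 0.2234]
tool_rot: [0.003, 0.64, 0.769, 0.003]
contact_force: [0.7, -0.8, -0.9]
gripper_width: 0.46
grasp_force: 30.8
```

>>> drive_tool:
  deltas:
    - {"gripper": 255,"offset": [-0.04,0.004,0],"angular": [0,0,0]}
    - {"gripper": 255,"offset": [-0.085,0.008,0],"angular": [0,0,0]}
    - {"gripper": 255,"offset": [-0.13,0.012,0],"angular": [0,0,0]}
    - {"gripper": 255,"offset": [-0.175,0.016,0],"angular": [0,0,0]}
    - {"gripper": 255,"offset": [-0.22,0.02,0],"angular": [0,0,0]}

```text
t: 8.65
eef_pos: [0.502, -0.1403, 0.2205]
tool_rot: [0.001, 0.641, 0.767, 0.0]
contact_force: [0.9, 0.6, -0.9]
gripper_width: 0.46
grasp_force: 30.8
```

>>> drive_tool:
  deltas:
    - {"gripper": 255,"offset": [-0.045,0.004,0],"angular": [0,0,0]}
    - {"gripper": 255,"offset": [-0.09,0.01,0],"angular": [0,0,0]}
    - {"gripper": 255,"offset": [-0.13,0.014,0],"angular": [0,0,0]}
    - {"gripper": 255,"offset": [-0.155,0.016,0],"angular": [0,0,0]}
    - {"gripper": 255,"offset": [-0.16,0.016,0],"angular": [0,0,0]}

```text
t: 9.15
eef_pos: [0.5457, -0.2972, 0.22]
tool_rot: [0.001, 0.643, 0.765, -0.0]
contact_force: [-1.0, 0.1, -0.8]
gripper_width: 0.456
grasp_force: 30.8
```

```bash
python3 -c "
from h import *
st();plan(.5465,-.295,.10,100);plan(.5465,-.295,.043,100)"
```

```text
t 9.15 grasp [ 0.5457 -0.2973  0.166 ] yaw 99.9 tz [ 0.001 -0.002 -1.   ] F [-1.   0.1 -0.8] w 0.456 gf 30.8 q7 0.33
offset [0.0022, 0.0012, 0.066] ang [0.001, 0.003, -0.002] rows 1.3
offset [0.0023, 0.0011, 0.123] ang [0.001, 0.003, -0.002] rows 2.5
```

>>> drive_tool:
  deltas:
    - {"gripper": 255,"offset": [0.002,0.001,0.03],"angular": [0,0,0]}
    - {"gripper": 255,"offset": [0.002,0.001,0.065],"angular": [0,0,0]}
    - {"gripper": 255,"offset": [0.002,0.001,0.095],"angular": [0,0,0]}
    - {"gripper": 255,"offset": [0.002,0.001,0.112],"angular": [0,0,0]}
    - {"gripper": 255,"offset": [0.002,0.001,0.118],"angular": [0,0,0]}

```text
t: 9.65
eef_pos: [0.5459, -0.2896, 0.1003]
tool_rot: [-0.001, 0.641, 0.768, -0.0]
contact_force: [-0.8, -0.2, -0.8]
gripper_width: 0.461
grasp_force: 30.8
```

>>> drive_tool:
  deltas:
    - {"gripper": 255,"offset": [0,0,0.002],"angular": [0,0,0]}
    - {"gripper": 255,"offset": [0,0,0.005],"angular": [0,0,0]}
    - {"gripper": 255,"offset": [0,0,0.005],"angular": [0,0,0]}
    - {"gripper": 255,"offset": [0,0,0.005],"angular": [0,0,0]}

```text
t: 10.05
eef_pos: [0.5471, -0.291, 0.0975]
tool_rot: [0.001, 0.641, 0.767, 0.0]
contact_force: [0.2, 0.3, -0.1]
gripper_width: 0.461
grasp_force: 30.8
```

```bash
python3 -c "
from h import *
st()"
```

```text
t 10.05 grasp [ 0.5472 -0.291   0.0435] yaw 100.2 tz [ 0.001 -0.001 -1.   ] F [ 0.2  0.3 -0.1] w 0.461 gf 30.8 q7 0.25
```

>>> drive_tool:
  deltas:
    - {"gripper": 255,"offset": [-0.003,0,0.001],"angular": [0,0,0]}
    - {"gripper": 255,"offset": [-0.003,0,0.003],"angular": [0,0,0]}
    - {"gripper": 255,"offset": [-0.003,0,0.003],"angular": [0,0,0]}
    - {"gripper": 100,"offset": [-0.003,0,0.003],"angular": [0,0,0]}
    - {"gripper": 60,"offset": [-0.003,0,0.003],"angular": [0,0,0]}

```text
t: 10.55
eef_pos: [0.5473, -0.2938, 0.0936]
tool_rot: [0.0, 0.641, 0.767, 0.0]
contact_force: [-0.9, 0.3, -0.1]
gripper_width: 0.752
grasp_force: 0.0
```

>>> drive_tool:
  deltas:
    - {"gripper": 30,"offset": [0,0,0],"angular": [0,0,0]}
    - {"gripper": 20,"offset": [0,0,0],"angular": [0,0,0]}
    - {"gripper": 0,"offset": [0,0,-0.03],"angular": [0,0,0]}
    - {"gripper": 0,"offset": [0,0,-0.07],"angular": [0,0,0]}
    - {"gripper": 0,"offset": [0,0,-0.12],"angular": [0,0,0]}

```text
t: 11.05
eef_pos: [0.5461, -0.2931, 0.213]
tool_rot: [-0.002, 0.641, 0.767, -0.0]
contact_force: [0.3, 0.2, -0.2]
gripper_width: 1.003
grasp_force: 0.0
```

```bash
python3 look.py w5
python3 - <<'E'
from h import *
m=np.load('pics/w5.npy',allow_pickle=True).item(); im=cv2.imread('pics/w5.png')
for A in blob(im,'blue',0,0,640,480,2): print(cen(A[2]),A[1],onz(ray(m,cen(A[2]),1),.074))
plan(.371,.26,.16,98)
E
```

```text
t 11.05 grasp [ 0.5459 -0.293   0.159 ] yaw 100.24 tz [-0.004  0.002 -1.   ] F [ 0.3  0.2 -0.2] w 1.003 gf 0.0 q7 0.33
[612.05733539 282.58266233] 5837.0 [ 0.7738603  -0.27128207  0.074     ]
[325.19960359 267.28704675] 1429.5 [ 0.54713323 -0.29506399  0.074     ]
offset [0.5776, -0.0782, 0.005] ang [0.011, 0.007, 0.049] rows 11.7
```

```bash
python3 -c "
from h import *
plan(.584,.028,.15,91.7)"
```

```text
offset [0.3115, 0.0901, 0.018] ang [0.011, 0.007, 0.189] rows 6.5
```

>>> drive_tool:
  deltas:
    - {"gripper": 0,"offset": [0.045,0.013,0],"angular": [0,0,0.04]}
    - {"gripper": 0,"offset": [0.09,0.026,0],"angular": [0,0,0.08]}
    - {"gripper": 0,"offset": [0.135,0.039,0.005],"angular": [0,0,0.12]}
    - {"gripper": 0,"offset": [0.18,0.052,0.008],"angular": [0,0,0.16]}
    - {"gripper": 0,"offset": [0.225,0.065,0.01],"angular": [0,0,0.185]}

```text
t: 11.6
eef_pos: [0.5711, -0.0589, 0.2032]
tool_rot: [0.0, 0.696, 0.718, 0.0]
contact_force: [1.0, -0.2, 0.2]
gripper_width: 0.999
grasp_force: 0.0
```

```bash
python3 -c "
from h import *
st();plan(.584,.028,.15,91.7)"
```

```text
t 11.6 grasp [ 0.5711 -0.0589  0.1492] yaw 91.81 tz [ 0. -0. -1.] F [ 1.  -0.2  0.2] w 0.999 gf 0.0 q7 -0.22
offset [0.0865, 0.0157, -0.0008] ang [0.0, 0.0, 0.002] rows 1.8
```

```bash
python3 look.py w6
```

```text
t 11.6 grasp [ 0.5711 -0.0589  0.1492] yaw 91.81 tz [ 0. -0. -1.] F [ 1.  -0.2  0.2] w 0.999 gf 0.0 q7 -0.22
```

>>> drive_tool:
  deltas:
    - {"gripper": 0,"offset": [0.043,0.008,0],"angular": [0,0,0]}
    - {"gripper": 0,"offset": [0.087,0.016,0],"angular": [0,0,0]}
    - {"gripper": 0,"offset": [0.087,0.016,0],"angular": [0,0,0]}
    - {"gripper": 0,"offset": [0.087,0.016,0],"angular": [0,0,0]}
    - {"gripper": 0,"offset": [0.087,0.016,0],"angular": [0,0,0]}

```text
t: 12.15
eef_pos: [0.5843, 0.0254, 0.2032]
tool_rot: [0.0, 0.696, 0.718, -0.001]
contact_force: [-0.1, -0.4, 0.4]
gripper_width: 0.998
grasp_force: 0.0
```

```bash
python3 look.py w7
python3 - <<'E'
from h import *
np.set_printoptions(precision=4,suppress=True)
for n in('w6','w7'):
    m=np.load(f'pics/{n}.npy',allow_pickle=True).item(); im=cv2.imread(f'pics/{n}.png')
    for A in blob(im,'yellow',0,0,640,480,2):
        c=A[2][:,0]; print(n,cen(A[2]),A[1],onz(ray(m,cen(A[2]),1),.054)); 
        for i in(c[:,1].argmin(),c[:,1].argmax()): print('  end',c[i],onz(ray(m,c[i],1),.051))
    for A in blob(im,'red',0,0,640,480,2): print(n,'red',cen(A[2]),A[1],onz(ray(m,cen(A[2]),1),.034))
plan(.584,.028,.05,91.7)
E
```

```text
t 12.15 grasp [0.5842 0.0254 0.1492] yaw 91.83 tz [-0.001 -0.001 -1.   ] F [-0.1 -0.4  0.4] w 0.998 gf 0.0 q7 -0.38
w6 [349.6411 167.7324] 3226.5 [ 0.5848 -0.0017  0.054 ]
  end [345  75] [0.5801 0.0535 0.051 ]
  end [342 263] [ 0.5833 -0.0636  0.051 ]
w6 [126.1921 159.3042] 1823.5 [0.4415 0.0039 0.054 ]
  end [120 133] [0.4359 0.0213 0.051 ]
  end [120 186] [ 0.4333 -0.0143  0.051 ]
w6 red [324.2522 166.4234] 910.5 [ 0.5699 -0.004   0.034 ]
w6 red [636.7642 150.7907] 396.5 [0.8308 0.0341 0.034 ]
w7 [323.011  292.4536] 2324.0 [0.5847 0.0006 0.054 ]
  end [320 220] [0.5813 0.0489 0.051 ]
  end [319 369] [ 0.5839 -0.0658  0.051 ]
w7 [126.0784 286.71  ] 1307.0 [ 0.4418 -0.0032  0.054 ]
  end [126 265] [0.4432 0.0128 0.051 ]
  end [122 308] [ 0.4322 -0.0234  0.051 ]
w7 red [300.5928 286.0739] 794.0 [ 0.5689 -0.0049  0.034 ]
w7 red [612.5447 250.73  ] 710.5 [0.8358 0.0294 0.034 ]
offset [0.003, -0.0001, 0.0992] ang [-0.001, 0.001, 0.002] rows 2.0
```

View pics/w7.png

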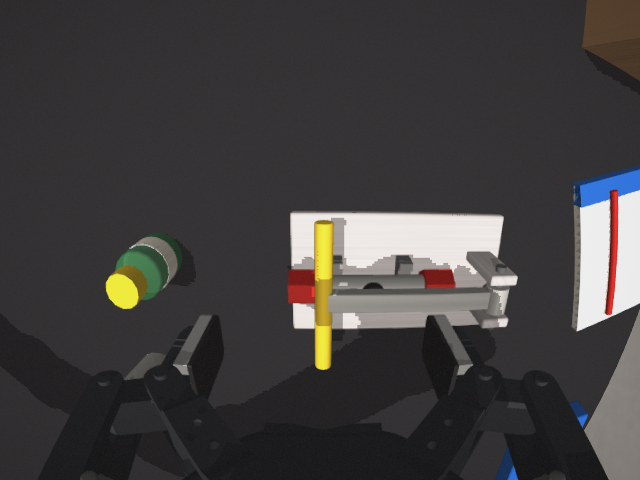

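The yellow bar runs (323,222)-(323,368) with the arm at (410,298). The far half of the bar, (323,240), which is the +y side, is free to grip at about (0.583,0.028).

>>> drive_tool:
  deltas:
    - {"gripper": 0,"offset": [0.003,-0.001,0.03],"angular": [0,0,0]}
    - {"gripper": 0,"offset": [0.003,-0.001,0.06],"angular": [0,0,0]}
    - {"gripper": 0,"offset": [0.003,-0.001,0.085],"angular": [0,0,0]}
    - {"gripper": 0,"offset": [0.003,-0.001,0.098],"angular": [0,0,0]}
    - {"gripper": 0,"offset": [0.003,-0.001,0.098],"angular": [0,0,0]}

```text
t: 12.7
eef_pos: [0.5823, 0.0284, 0.1038]
tool_rot: [-0.001, 0.696, 0.718, -0.001]
contact_force: [-1.2, 0.4, -0.9]
gripper_width: 0.996
grasp_force: 0.0
```

>>> drive_tool:
  deltas:
    - {"gripper": 120,"offset": [0,0,0],"angular": [0,0,0]}
    - {"gripper": 200,"offset": [0,0,0],"angular": [0,0,0]}
    - {"gripper": 255,"offset": [0,0,0],"angular": [0,0,0]}
    - {"gripper": 255,"offset": [0,0,0],"angular": [0,0,0]}
    - {"gripper": 255,"offset": [0,0,0],"angular": [0,0,0]}
  grip_force: 25

```text
t: 13.2
eef_pos: [0.5839, 0.0298, 0.1061]
tool_rot: [0.001, 0.695, 0.719, 0.001]
contact_force: [17.5, -2.2, -4.5]
gripper_width: 0.146
grasp_force: 11.4
```

```bash
python3 -c "
from h import *
st()
for t in np.arange(.2,1.71,.15): print(round(t,2), 'dx %.4f up %.4f'%(.125*(1-np.cos(t)),.125*np.sin(t)))"
```

```text
t 13.2 grasp [0.584  0.0298 0.0521] yaw 91.9 tz [ 0.002  0.    -1.   ] F [17.5 -2.2 -4.5] w 0.146 gf 11.4 q7 -0.46
0.2 dx 0.0025 up 0.0248
0.35 dx 0.0076 up 0.0429
0.5 dx 0.0153 up 0.0599
0.65 dx 0.0255 up 0.0756
0.8 dx 0.0379 up 0.0897
0.95 dx 0.0523 up 0.1017
1.1 dx 0.0683 up 0.1114
1.25 dx 0.0856 up 0.1186
1.4 dx 0.1038 up 0.1232
1.55 dx 0.1224 up 0.1250
1.7 dx 0.1411 up 0.1240
```

>>> drive_tool:
  deltas:
    - {"gripper": 255,"offset": [0,0.002,0],"angular": [0,0,0]}
    - {"gripper": 255,"offset": [0,0.002,0],"angular": [0,0,0]}
    - {"gripper": 255,"offset": [0,0.003,-0.0125],"angular": [0,0,0]}
    - {"gripper": 255,"offset": [0,0.0045,-0.025],"angular": [0,0,0]}
    - {"gripper": 255,"offset": [0,0.008,-0.037],"angular": [0,0,0]}

```text
t: 13.7
eef_pos: [0.5899, 0.03, 0.1428]
tool_rot: [-0.001, 0.695, 0.719, -0.001]
contact_force: [-3.8, 0.8, -5.4]
gripper_width: 0.125
grasp_force: 24.3
```

```bash
python3 -c "
from h import *
st()"
```

```text
t 13.7 grasp [0.5897 0.0299 0.0888] yaw 91.9 tz [-0.004 -0.    -1.   ] F [-3.8  0.8 -5.4] w 0.125 gf 24.3 q7 -0.43
```

>>> drive_tool:
  deltas:
    - {"gripper": 255,"offset": [0,0.007,-0.0175],"angular": [0,0,0]}
    - {"gripper": 255,"offset": [0,0.016,-0.0335],"angular": [0,0,0]}
    - {"gripper": 255,"offset": [0,0.028,-0.048],"angular": [0,0,0]}
    - {"gripper": 255,"offset": [0,0.042,-0.061],"angular": [0,0,0]}
    - {"gripper": 255,"offset": [0,0.057,-0.0715],"angular": [0,0,0]}

```text
t: 14.2
eef_pos: [0.6446, 0.0317, 0.2169]
tool_rot: [-0.002, 0.695, 0.719, -0.004]
contact_force: [-10.4, -2.8, 10.4]
gripper_width: 0.128
grasp_force: 25.1
```

>>> drive_tool:
  deltas:
    - {"gripper": 255,"offset": [0,0.017,-0.008],"angular": [0,0,0]}
    - {"gripper": 255,"offset": [0,0.035,-0.0135],"angular": [0,0,0]}
    - {"gripper": 255,"offset": [0,0.0535,-0.0163],"angular": [0,0,0]}
    - {"gripper": 255,"offset": [0,0.0595,-0.0165],"angular": [0,0,0]}
    - {"gripper": 255,"offset": [0,0.0595,-0.0165],"angular": [0,0,0]}

```text
t: 14.7
eef_pos: [0.7104, 0.0335, 0.2337]
tool_rot: [0.002, 0.696, 0.718, 0.002]
contact_force: [3.2, -1.3, 8.3]
gripper_width: 0.126
grasp_force: 26.1
```

```bash
python3 -c "
from h import *
st()"
```

```text
t 14.7 grasp [0.7107 0.0335 0.1797] yaw 91.83 tz [ 0.007  0.    -1.   ] F [ 3.2 -1.3  8.3] w 0.126 gf 26.1 q7 -0.34
```

>>> drive_tool:
  deltas:
    - {"gripper": 255,"offset": [0,0.008,0],"angular": [0,0,0]}
    - {"gripper": 255,"offset": [0,0.016,0.001],"angular": [0,0,0]}
    - {"gripper": 100,"offset": [0,0.018,0.001],"angular": [0,0,0]}
    - {"gripper": 0,"offset": [0,0.02,0.001],"angular": [0,0,0]}
    - {"gripper": 0,"offset": [0,0.025,0],"angular": [0,0,0]}

```text
t: 15.2
eef_pos: [0.7317, 0.035, 0.2299]
tool_rot: [-0.001, 0.695, 0.719, -0.001]
contact_force: [0.4, -0.7, 0.8]
gripper_width: 0.632
grasp_force: 0.0
```

>>> drive_tool:
  deltas:
    - {"gripper": 0,"offset": [0,0,0],"angular": [0,0,0]}
    - {"gripper": 0,"offset": [0,0,-0.03],"angular": [0,0,0]}
    - {"gripper": 0,"offset": [0,0,-0.08],"angular": [0,0,0]}
    - {"gripper": 0,"offset": [0,-0.05,-0.08],"angular": [0,0,0]}
    - {"gripper": 0,"offset": [0,-0.1,-0.08],"angular": [0,0,0]}

```text
t: 15.7
eef_pos: [0.6328, 0.0322, 0.3124]
tool_rot: [0.001, 0.695, 0.719, 0.002]
contact_force: [-1.0, -0.2, 0.4]
gripper_width: 1.003
grasp_force: 0.0
```

Run:
```python
from h import *
np.set_printoptions(precision=4,suppress=True)
st()
S=optics.read_camera('scene');D=optics.read_camera('side')
cv2.imwrite('pics/s2.png',cv2.resize(S[180:330,260:460],(800,600))); cv2.imwrite('pics/s2f.png',S);cv2.imwrite('pics/d2f.png',D)
```

```text
t 15.7 grasp [0.633  0.0323 0.2584] yaw 91.88 tz [ 0.004  0.001 -1.   ] F [-1.  -0.2  0.4] w 1.003 gf 0.0 q7 -0.32
```

View pics/s2.png

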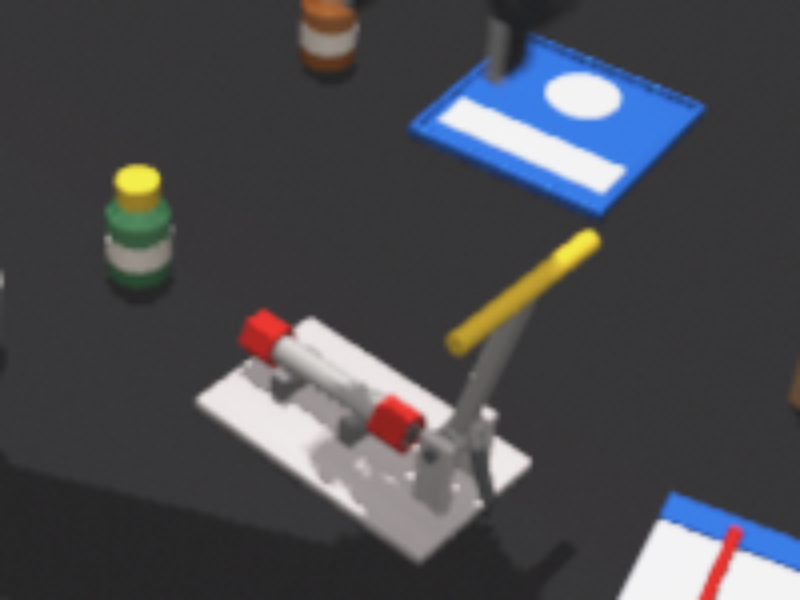

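The arm leans back open (bar at crop (525,290)), and the red-ended column still lies in its saddles, with ends at crop (265,335) and (397,423). I'll turn the tool to yaw 182° so that the wrist camera stays away from the raised arm.

Run:
```python
from h import *
np.set_printoptions(precision=4,suppress=True)
ms=optics.camera_model('scene');md=optics.camera_model('side')
S=cv2.imread('pics/s2f.png');D=cv2.imread('pics/d2f.png')
a=sorted(blob(S,'red',310,245,375,300,2),key=lambda t:t[0][0]);b=sorted(blob(D,'red',240,220,320,250,2),key=lambda t:-t[0][0])
P=[]
for A,B in zip(a,b): p,e=tri(ray(ms,cen(A[2])),ray(md,cen(B[2])));P.append(p);print(p,e,A[1],B[1],cen(B[2]))
P=np.array(P);d=P[1]-P[0];print('mid',P.mean(0),np.degrees(np.arctan2(d[1],d[0])),np.linalg.norm(d))
print(tri(ray(ms,cen(blob(S,'yellow',365,230,415,272)[0][2])),ray(md,cen(blob(D,'yellow',230,180,310,260)[0][2]))))
plan(.61,0,.2,182)
```

```text
[ 0.5707 -0.007   0.0333] 0.0014195303443688186 81.5 76.0 [304.4101 237.3553]
[ 0.6699 -0.005   0.0324] 0.001113259254154439 75.5 66.5 [265.6266 232.584 ]
mid [ 0.6203 -0.006   0.0329] 1.1299079883573215 0.09924529926859756
(array([0.738 , 0.0007, 0.1703]), np.float64(0.0007206108288413806))
offset [-0.031, -0.0152, 0.0546] ang [-0.013, -0.007, -1.998] rows 10.5
```

>>> drive_tool:
  deltas:
    - {"gripper": 0,"offset": [-0.01,-0.004,0],"angular": [0,0,-0.19]}
    - {"gripper": 0,"offset": [-0.02,-0.008,0],"angular": [0,0,-0.38]}
    - {"gripper": 0,"offset": [-0.038,-0.012,0],"angular": [0,0,-0.57]}
    - {"gripper": 0,"offset": [-0.038,-0.013,0],"angular": [0,0,-0.76]}
    - {"gripper": 0,"offset": [-0.038,-0.013,0],"angular": [0,0,-0.95]}

```text
t: 16.3
eef_pos: [0.6208, -0.0078, 0.3104]
tool_rot: [-0.0, 0.383, 0.924, -0.0]
contact_force: [0.1, 0.2, 0.3]
gripper_width: 0.999
grasp_force: 0.0
```

>>> drive_tool:
  deltas:
    - {"gripper": 0,"offset": [0,0,0.02],"angular": [0,0,-0.19]}
    - {"gripper": 0,"offset": [0,0,0.04],"angular": [0,0,-0.38]}
    - {"gripper": 0,"offset": [0,0,0.06],"angular": [0,0,-0.57]}
    - {"gripper": 0,"offset": [0,0,0.08],"angular": [0,0,-0.76]}
    - {"gripper": 0,"offset": [0,0,0.1],"angular": [0,0,-0.95]}

```text
t: 16.8
eef_pos: [0.621, -0.007, 0.2097]
tool_rot: [-0.0, 0.02, 1.0, 0.0]
contact_force: [0.6, -0.3, 0.2]
gripper_width: 1.003
grasp_force: 0.0
```

>>> drive_tool:
  deltas:
    - {"gripper": 0,"offset": [0,0,0],"angular": [0,0,-0.085]}
    - {"gripper": 0,"offset": [0,0,0],"angular": [0,0,-0.085]}
    - {"gripper": 0,"offset": [0,0,0],"angular": [0,0,-0.085]}

```text
t: 17.1
eef_pos: [0.6213, -0.0068, 0.2107]
tool_rot: [0.0, -0.01, 1.0, 0.0]
contact_force: [-0.4, 0.7, 1.0]
gripper_width: 0.999
grasp_force: 0.0
```

```bash
python3 look.py w8
python3 - <<'E'
from h import *
np.set_printoptions(precision=4,suppress=True)
m=np.load('pics/w8.npy',allow_pickle=True).item(); im=cv2.imread('pics/w8.png')
P=[]
for A in blob(im,'red',200,80,450,480,2): p=onz(ray(m,cen(A[2]),1),.033);P.append(p);print(cen(A[2]),A[1],p)
d=P[0]-P[1];print((P[0]+P[1])/2, np.degrees(np.arctan2(d[1],d[0])))
plan(.6203,-.006,.030,181.2)
E
```

```text
t 17.1 grasp [ 0.6213 -0.0068  0.1567] yaw -178.9 tz [ 0.  0. -1.] F [-0.4  0.7  1. ] w 0.999 gf 0.0 q7 1.08
[322.1285 172.7816] 1262.0 [ 0.5716 -0.0076  0.033 ]
[323.2769 304.7046] 900.0 [ 0.6705 -0.0048  0.033 ]
[ 0.621  -0.0062  0.033 ] -178.4028699901984
offset [0.0012, 0.0009, 0.127] ang [0.0, 0.001, -0.002] rows 2.5
```

View pics/w8.png

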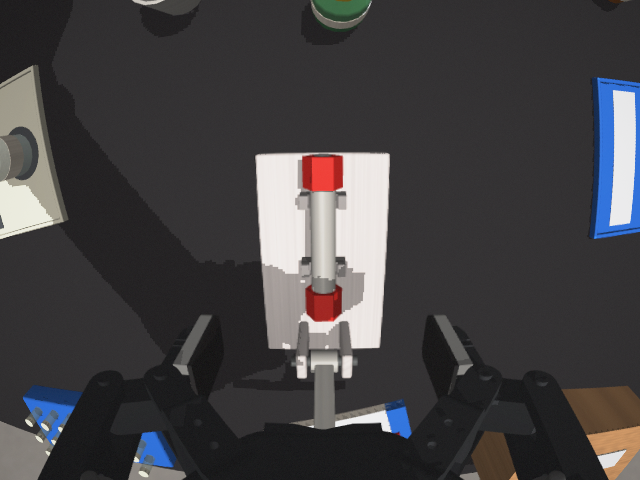

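The red ends are at (322,173) and (323,305), with the tube centred between the fingers and the column centre at (0.621,-0.006). The base plate is clear.

>>> drive_tool:
  deltas:
    - {"gripper": 0,"offset": [0,0,0.03],"angular": [0,0,0]}
    - {"gripper": 0,"offset": [0,0,0.065],"angular": [0,0,0]}
    - {"gripper": 0,"offset": [0,0,0.1],"angular": [0,0,0]}
    - {"gripper": 0,"offset": [0,0,0.12],"angular": [0,0,0]}
    - {"gripper": 0,"offset": [0,0,0.123],"angular": [0,0,0]}

```text
t: 17.65
eef_pos: [0.6199, -0.0071, 0.0855]
tool_rot: [-0.002, -0.01, 1.0, -0.0]
contact_force: [-0.0, -0.5, 0.4]
gripper_width: 1.001
grasp_force: 0.0
```

>>> drive_tool:
  deltas:
    - {"gripper": 120,"offset": [0,0,0],"angular": [0,0,0]}
    - {"gripper": 200,"offset": [0,0,0],"angular": [0,0,0]}
    - {"gripper": 255,"offset": [0,0,0],"angular": [0,0,0]}
    - {"gripper": 255,"offset": [0,0,0],"angular": [0,0,0]}
    - {"gripper": 255,"offset": [0,0,0],"angular": [0,0,0]}
  grip_force: 40

```text
t: 18.15
eef_pos: [0.6215, -0.0072, 0.0885]
tool_rot: [0.001, -0.01, 1.0, -0.0]
contact_force: [-0.8, -0.4, 5.4]
gripper_width: 0.194
grasp_force: 38.9
```

```bash
python3 -c "
from h import *
st();plan(.542,.279,.16,188.2)"
```

```text
t 18.15 grasp [ 0.6215 -0.0072  0.0345] yaw -178.8 tz [ 0.001 -0.    -1.   ] F [-0.8 -0.4  5.4] w 0.194 gf 38.9 q7 0.98
offset [0.0733, 0.2877, -0.1258] ang [-0.001, 0.002, -0.156] rows 6.4
```

>>> drive_tool:
  deltas:
    - {"gripper": 255,"offset": [0,0,-0.025],"angular": [0,0,0]}
    - {"gripper": 255,"offset": [0,0,-0.065],"angular": [0,0,0]}
    - {"gripper": 255,"offset": [0,0.01,-0.105],"angular": [0,0,0]}
    - {"gripper": 255,"offset": [0.01,0.045,-0.126],"angular": [0,0,-0.05]}
    - {"gripper": 255,"offset": [0.02,0.09,-0.126],"angular": [0,0,-0.1]}

```text
t: 18.65
eef_pos: [0.6011, 0.0815, 0.2171]
tool_rot: [0.003, -0.048, 0.999, -0.0]
contact_force: [0.4, 0.4, -1.5]
gripper_width: 0.189
grasp_force: 39.3
```

>>> drive_tool:
  deltas:
    - {"gripper": 255,"offset": [0.01,0.045,0],"angular": [0,0,-0.03]}
    - {"gripper": 255,"offset": [0.025,0.09,0],"angular": [0,0,-0.056]}
    - {"gripper": 255,"offset": [0.03,0.12,0],"angular": [0,0,-0.056]}
    - {"gripper": 255,"offset": [0.03,0.13,0],"angular": [0,0,-0.056]}
    - {"gripper": 255,"offset": [0.03,0.13,0],"angular": [0,0,-0.056]}

```text
t: 19.15
eef_pos: [0.5557, 0.2106, 0.2138]
tool_rot: [0.0, -0.073, 0.997, 0.0]
contact_force: [-0.2, 0.4, -0.7]
gripper_width: 0.195
grasp_force: 39.3
```

```bash
python3 look.py w9;python3 - <<'E'
from h import *
np.set_printoptions(precision=4,suppress=True)
m=np.load('pics/w9.npy',allow_pickle=True).item(); im=cv2.imread('pics/w9.png')
for A in blob(im,'blue',0,0,640,480,2):
    q=cv2.approxPolyDP(cv2.convexHull(A[2]),10,True)[:,0]; print(A[1],[(p.tolist(),onz(ray(m,p,1),.008)[:2].round(4).tolist()) for p in q])
for A in blob(im,'white',0,0,640,480,4): print('white',cen(A[2]),A[1],onz(ray(m,cen(A[2]),1),.004))
E
```

```text
t 19.15 grasp [0.5558 0.2106 0.1598] yaw -171.58 tz [ 0.     0.001 -1.   ] F [-0.2  0.4 -0.7] w 0.195 gf 39.3 q7 0.81
29414.5 [([363, 128], [0.4727, 0.229]), ([540, 143], [0.4524, 0.3776]), ([513, 305], [0.5995, 0.3968]), ([360, 309], [0.6191, 0.2528])]
987.5 [([0, 370], [0.8101, -0.1954]), ([29, 417], [0.8902, -0.1685]), ([21, 429], [0.9344, -0.2049]), ([0, 419], [0.9353, -0.2551])]
white [ 89.592  276.1954] 11020.0 [ 0.6322 -0.0024  0.004 ]
white [408.0226 218.6486] 5843.5 [0.5364 0.277  0.004 ]
white [322.9254 293.6397] 2807.0 [0.611  0.2198 0.004 ]
white [488.5821 225.5917] 2424.5 [0.5308 0.3486 0.004 ]
```

View pics/w9.png

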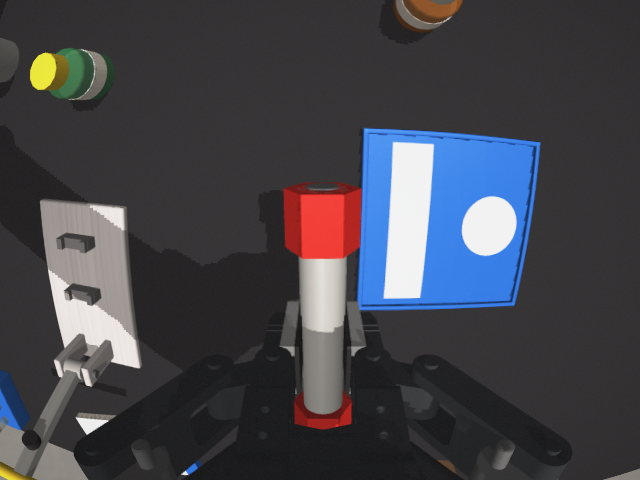

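The blue tray's corners are at (363,128), (540,143), (513,305) and (360,309), its long mark at (408,219) and its round mark at (488,226). The column is held square, and the open clamp arm shows at lower left.

```bash
python3 -c "
from h import *
plan(.541,.2785,.16,188.1);plan(.541,.2785,.0255,188.1)"
```

```text
offset [0.0053, 0.0715, -0.0007] ang [-0.001, -0.0, 0.003] rows 1.4
offset [0.0053, 0.0716, 0.1338] ang [-0.001, -0.0, 0.003] rows 3.0
```

>>> drive_tool:
  deltas:
    - {"gripper": 255,"offset": [0.003,0.04,0],"angular": [0,0,0]}
    - {"gripper": 255,"offset": [0.005,0.071,0.02],"angular": [0,0,0]}
    - {"gripper": 255,"offset": [0.005,0.071,0.06],"angular": [0,0,0]}
    - {"gripper": 255,"offset": [0.005,0.071,0.1],"angular": [0,0,0]}
    - {"gripper": 255,"offset": [0.005,0.071,0.12],"angular": [0,0,0]}

```text
t: 19.7
eef_pos: [0.5411, 0.2748, 0.0898]
tool_rot: [-0.002, -0.07, 0.998, -0.002]
contact_force: [0.1, -0.4, -0.8]
gripper_width: 0.193
grasp_force: 39.4
```

>>> drive_tool:
  deltas:
    - {"gripper": 255,"offset": [0,0,0.006],"angular": [0,0,0]}
    - {"gripper": 255,"offset": [0,0,0.013],"angular": [0,0,0]}
    - {"gripper": 255,"offset": [0,0,0.013],"angular": [0,0,0]}
    - {"gripper": 255,"offset": [0,0,0.013],"angular": [0,0,0]}

```text
t: 20.1
eef_pos: [0.542, 0.2788, 0.0819]
tool_rot: [0.001, -0.072, 0.997, 0.0]
contact_force: [-0.2, -0.7, -0.6]
gripper_width: 0.192
grasp_force: 39.4
```

```bash
python3 -c "
from h import *
st()"
```

```text
t 20.1 grasp [0.5421 0.2788 0.0279] yaw -171.79 tz [ 0.002  0.001 -1.   ] F [-0.2 -0.7 -0.6] w 0.192 gf 39.4 q7 0.57
```

>>> drive_tool:
  deltas:
    - {"gripper": 255,"offset": [0,0,0.003],"angular": [0,0,0]}
    - {"gripper": 255,"offset": [0,0,0.003],"angular": [0,0,0]}
    - {"gripper": 180,"offset": [0,0,0.003],"angular": [0,0,0]}
    - {"gripper": 150,"offset": [0,0,0.003],"angular": [0,0,0]}
    - {"gripper": 130,"offset": [0,0,0.002],"angular": [0,0,0]}

```text
t: 20.6
eef_pos: [0.5412, 0.2786, 0.0786]
tool_rot: [0.0, -0.072, 0.997, 0.0]
contact_force: [0.8, -0.1, 0.5]
gripper_width: 0.489
grasp_force: 0.0
```

>>> drive_tool:
  deltas:
    - {"gripper": 130,"offset": [0,0,0],"angular": [0,0,0]}
    - {"gripper": 130,"offset": [0,0,-0.03],"angular": [0,0,0]}
    - {"gripper": 130,"offset": [0,0,-0.07],"angular": [0,0,0]}
    - {"gripper": 60,"offset": [0,0,-0.12],"angular": [0,0,0]}
    - {"gripper": 0,"offset": [0,0,-0.15],"angular": [0,0,0]}

```text
t: 21.1
eef_pos: [0.5416, 0.2795, 0.2321]
tool_rot: [0.002, -0.072, 0.997, 0.001]
contact_force: [1.4, 1.2, 0.6]
gripper_width: 0.814
grasp_force: 0.0
```

```bash
python3 look.py w10;python3 - <<'E'
from h import *
np.set_printoptions(precision=4,suppress=True)
m=np.load('pics/w10.npy',allow_pickle=True).item(); im=cv2.imread('pics/w10.png')
P=[]
for A in blob(im,'red',200,60,500,480,2): p=onz(ray(m,cen(A[2]),1),.020);P.append(p);print(cen(A[2]),A[1],p)
d=P[0]-P[1];print((P[0]+P[1])/2, np.degrees(np.arctan2(d[1],d[0])))
for A in blob(im,'amber',0,0,640,480,2): print(cen(A[2]),A[1],onz(ray(m,cen(A[2]),1),.035))
plan(.371,.26,.17,98)
E
```

```text
t 21.1 grasp [0.5418 0.2796 0.1781] yaw -171.74 tz [ 0.003  0.002 -1.   ] F [1.4 1.2 0.6] w 0.814 gf 0.0 q7 0.71
[320.1739 164.6825] 938.5 [0.4919 0.2714 0.02  ]
[321.1379 284.5066] 698.5 [0.5905 0.2863 0.02  ]
[0.5412 0.2789 0.02  ] -171.36675566788838
[325.2837  12.4257] 823.0 [0.379  0.2587 0.035 ]
[323.5     33.4896] 16.0 [0.3952 0.2598 0.035 ]
offset [0.1733, 0.004, 0.0108] ang [0.012, 0.005, 2.006] rows 10.5
```

>>> drive_tool:
  deltas:
    - {"gripper": 0,"offset": [0.04,0.001,0],"angular": [0,0,0.19]}
    - {"gripper": 0,"offset": [0.08,0.002,0],"angular": [0,0,0.38]}
    - {"gripper": 0,"offset": [0.12,0.003,0],"angular": [0,0,0.57]}
    - {"gripper": 0,"offset": [0.15,0.004,0],"angular": [0,0,0.76]}
    - {"gripper": 0,"offset": [0.173,0.004,0.01],"angular": [0,0,0.95]}

```text
t: 21.65
eef_pos: [0.3678, 0.2578, 0.2191]
tool_rot: [0.001, 0.299, 0.954, 0.0]
contact_force: [-0.2, 1.1, -0.5]
gripper_width: 0.996
grasp_force: 0.0
```

>>> drive_tool:
  deltas:
    - {"gripper": 0,"offset": [0,0,0],"angular": [0,0,0.19]}
    - {"gripper": 0,"offset": [0,0,0],"angular": [0,0,0.38]}
    - {"gripper": 0,"offset": [0,0,0],"angular": [0,0,0.57]}
    - {"gripper": 0,"offset": [0,0,0],"angular": [0,0,0.76]}
    - {"gripper": 0,"offset": [0,0,0],"angular": [0,0,0.95]}

```text
t: 22.15
eef_pos: [0.3692, 0.2576, 0.2184]
tool_rot: [0.0, 0.627, 0.779, 0.0]
contact_force: [-0.1, -0.1, -0.4]
gripper_width: 0.997
grasp_force: 0.0
```

>>> drive_tool:
  deltas:
    - {"gripper": 0,"offset": [0,0,0],"angular": [0,0,0.1]}
    - {"gripper": 0,"offset": [0,0,0],"angular": [0,0,0.1]}
    - {"gripper": 0,"offset": [0,0,0],"angular": [0,0,0.1]}
    - {"gripper": 0,"offset": [0,0,0],"angular": [0,0,0.1]}

```text
t: 22.55
eef_pos: [0.3693, 0.2576, 0.2184]
tool_rot: [-0.0, 0.654, 0.757, -0.0]
contact_force: [-0.0, 0.2, 0.4]
gripper_width: 1.0
grasp_force: 0.0
```

```bash
python3 look.py w11;python3 - <<'E'
from h import *
np.set_printoptions(precision=4,suppress=True)
m=np.load('pics/w11.npy',allow_pickle=True).item(); im=cv2.imread('pics/w11.png')
for A in blob(im,'white',240,180,420,330,3): print(cen(A[2]),A[1],onz(ray(m,cen(A[2]),1),.072))
plan(.371,.26,.035,98)
E
```

```text
t 22.55 grasp [0.3693 0.2576 0.1644] yaw 98.34 tz [-0. -0. -1.] F [-0.   0.2  0.4] w 1.0 gf 0.0 q7 -0.83
[324.7228 255.9945] 1508.0 [0.3699 0.2598 0.072 ]
[323.3535 214.7416] 298.0 [0.3651 0.286  0.072 ]
offset [0.0021, 0.002, 0.1294] ang [-0.0, -0.0, 0.007] rows 2.6
```

View pics/w11.png

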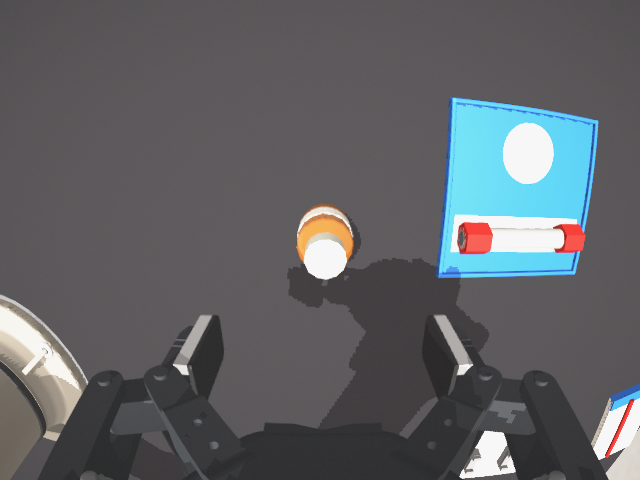

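The white cap is at (325,256), so the amber bottle is at (0.3705,0.260), centred between the fingers. The red column lies on the blue tray's long mark at (520,238), and the round mark is at (528,153).

>>> drive_tool:
  deltas:
    - {"gripper": 0,"offset": [0.002,0.001,0.03],"angular": [0,0,0]}
    - {"gripper": 0,"offset": [0.002,0.001,0.065],"angular": [0,0,0]}
    - {"gripper": 0,"offset": [0.002,0.001,0.1],"angular": [0,0,0]}
    - {"gripper": 0,"offset": [0.002,0.001,0.125],"angular": [0,0,0]}
    - {"gripper": 0,"offset": [0.002,0.001,0.129],"angular": [0,0,0]}

```text
t: 23.1
eef_pos: [0.3688, 0.2588, 0.0871]
tool_rot: [-0.001, 0.654, 0.756, -0.002]
contact_force: [0.1, -0.4, 0.4]
gripper_width: 1.0
grasp_force: 0.0
```

>>> drive_tool:
  deltas:
    - {"gripper": 100,"offset": [0,0,0],"angular": [0,0,0]}
    - {"gripper": 200,"offset": [0,0,0],"angular": [0,0,0]}
    - {"gripper": 255,"offset": [0,0,0],"angular": [0,0,0]}
    - {"gripper": 255,"offset": [0,0,0],"angular": [0,0,0]}
    - {"gripper": 255,"offset": [0,0,0],"angular": [0,0,0]}
  grip_force: 30

```text
t: 23.6
eef_pos: [0.3708, 0.2602, 0.0909]
tool_rot: [0.0, 0.655, 0.756, 0.001]
contact_force: [0.0, -0.4, 5.8]
gripper_width: 0.46
grasp_force: 29.6
```

```bash
python3 -c "
from h import *
st();plan(.531,.3495,.15,98.1)"
```

```text
t 23.6 grasp [0.3709 0.2603 0.0369] yaw 98.22 tz [ 0.002  0.001 -1.   ] F [ 0.  -0.4  5.8] w 0.46 gf 29.6 q7 -1.06
offset [0.0656, 0.1716, -0.1126] ang [0.003, -0.001, 0.003] rows 4.3
```

>>> drive_tool:
  deltas:
    - {"gripper": 255,"offset": [0,0,-0.03],"angular": [0,0,0]}
    - {"gripper": 255,"offset": [0,0,-0.07],"angular": [0,0,0]}
    - {"gripper": 255,"offset": [0,0,-0.1],"angular": [0,0,0]}
    - {"gripper": 255,"offset": [0.013,0.035,-0.113],"angular": [0,0,0]}
    - {"gripper": 255,"offset": [0.029,0.075,-0.113],"angular": [0,0,0]}

```text
t: 24.1
eef_pos: [0.4415, 0.2995, 0.2062]
tool_rot: [0.002, 0.655, 0.756, 0.002]
contact_force: [1.0, 1.8, -0.6]
gripper_width: 0.458
grasp_force: 31.0
```

>>> drive_tool:
  deltas:
    - {"gripper": 255,"offset": [0.015,0.04,0],"angular": [0,0,0]}
    - {"gripper": 255,"offset": [0.03,0.08,0],"angular": [0,0,0]}
    - {"gripper": 255,"offset": [0.037,0.097,0],"angular": [0,0,0]}
    - {"gripper": 255,"offset": [0.037,0.097,0],"angular": [0,0,0]}
    - {"gripper": 255,"offset": [0.037,0.097,0],"angular": [0,0,0]}

```text
t: 24.6
eef_pos: [0.5302, 0.3494, 0.2026]
tool_rot: [-0.0, 0.654, 0.756, -0.0]
contact_force: [-1.3, -1.1, -1.2]
gripper_width: 0.458
grasp_force: 31.0
```

```bash
python3 -c "
from h import *
st();plan(.531,.3495,.043,98.1)"
```

```text
t 24.6 grasp [0.5301 0.3494 0.1486] yaw 98.24 tz [-0.001 -0.    -1.   ] F [-1.3 -1.1 -1.2] w 0.458 gf 31.0 q7 -0.84
offset [0.0, 0.0009, 0.1056] ang [-0.001, 0.0, 0.003] rows 2.1
```

>>> drive_tool:
  deltas:
    - {"gripper": 255,"offset": [0,0.001,0.03],"angular": [0,0,0]}
    - {"gripper": 255,"offset": [0,0.001,0.065],"angular": [0,0,0]}
    - {"gripper": 255,"offset": [0,0.001,0.09],"angular": [0,0,0]}
    - {"gripper": 255,"offset": [0,0.001,0.1],"angular": [0,0,0]}
    - {"gripper": 255,"offset": [0,0.001,0.103],"angular": [0,0,0]}

```text
t: 25.1
eef_pos: [0.5307, 0.3491, 0.099]
tool_rot: [-0.0, 0.654, 0.756, -0.001]
contact_force: [0.4, 0.3, -1.6]
gripper_width: 0.456
grasp_force: 31.0
```

>>> drive_tool:
  deltas:
    - {"gripper": 255,"offset": [0,0,0.001],"angular": [0,0,0]}
    - {"gripper": 255,"offset": [0,0,0.002],"angular": [0,0,0]}
    - {"gripper": 255,"offset": [0,0,0.002],"angular": [0,0,0]}
    - {"gripper": 255,"offset": [0,0,0.002],"angular": [0,0,0]}

```text
t: 25.5
eef_pos: [0.5322, 0.3501, 0.0984]
tool_rot: [0.0, 0.655, 0.756, 0.001]
contact_force: [-0.3, 0.4, -0.9]
gripper_width: 0.457
grasp_force: 31.0
```

```bash
python3 -c "
from h import *
st()"
```

```text
t 25.5 grasp [0.5323 0.3501 0.0444] yaw 98.23 tz [ 0.001  0.001 -1.   ] F [-0.3  0.4 -0.9] w 0.457 gf 31.0 q7 -0.91
```

>>> drive_tool:
  deltas:
    - {"gripper": 255,"offset": [0,0,0.002],"angular": [0,0,0]}
    - {"gripper": 255,"offset": [0,0,0.0035],"angular": [0,0,0]}
    - {"gripper": 255,"offset": [0,0,0.0035],"angular": [0,0,0]}
    - {"gripper": 100,"offset": [0,0,0.0035],"angular": [0,0,0]}
    - {"gripper": 60,"offset": [0,0,0.0035],"angular": [0,0,0]}

```text
t: 26.0
eef_pos: [0.5319, 0.3499, 0.094]
tool_rot: [0.0, 0.654, 0.756, 0.0]
contact_force: [0.2, -0.4, 0.5]
gripper_width: 0.753
grasp_force: 0.0
```

>>> drive_tool:
  deltas:
    - {"gripper": 30,"offset": [0,0,0],"angular": [0,0,0]}
    - {"gripper": 20,"offset": [0,0,0],"angular": [0,0,0]}
    - {"gripper": 0,"offset": [0,0,-0.03],"angular": [0,0,0]}
    - {"gripper": 0,"offset": [0,0,-0.07],"angular": [0,0,0]}
    - {"gripper": 0,"offset": [0,0,-0.12],"angular": [0,0,0]}

```text
t: 26.5
eef_pos: [0.531, 0.3491, 0.2135]
tool_rot: [-0.001, 0.654, 0.756, -0.002]
contact_force: [1.5, 0.4, -0.0]
gripper_width: 1.005
grasp_force: 0.0
```

>>> drive_tool:
  deltas:
    - {"gripper": 0,"offset": [0,-0.03,-0.04],"angular": [0,0,0]}
    - {"gripper": 0,"offset": [-0.03,-0.06,-0.06],"angular": [0,0,0]}
    - {"gripper": 0,"offset": [-0.06,-0.1,-0.08],"angular": [0,0,0]}
    - {"gripper": 0,"offset": [-0.06,-0.1,-0.08],"angular": [0,0,0]}
    - {"gripper": 0,"offset": [-0.06,-0.1,-0.08],"angular": [0,0,0]}

```text
t: 27.0
eef_pos: [0.4414, 0.2754, 0.2948]
tool_rot: [0.001, 0.655, 0.756, 0.001]
contact_force: [1.5, 0.4, 0.2]
gripper_width: 0.999
grasp_force: 0.0
```

Run:
```python
from h import *
np.set_printoptions(precision=4,suppress=True)
st(); S=optics.read_camera('scene');D=optics.read_camera('side');ms=optics.camera_model('scene');md=optics.camera_model('side')
def tp(n,col,g,z,k=1):
    p=[];
    for im,m in((S,ms),(D,md)):
        u=proj(m,(*g,z)).astype(int); c=blob(im,col,max(u[0]-25,0),max(u[1]-9,0),u[0]+25,u[1]+10)
        if c: p.append(cen(c[0][2]))
    print(n,[tri(ray(ms,p[0]),ray(md,p[1])) if len(p)==2 else p])
tp('spare','yellow',(.4496,.0033),.067);tp('clear','blue',(.547,-.295),.071);tp('bar','yellow',(.738,0),.17);tp('ambercap','white',(.531,.35),.076)
cv2.imwrite('pics/fin.png',np.hstack([cv2.resize(S[160:400,140:460],(400,300)),cv2.resize(D[140:400,220:440],(355,300))]))
```

```text
t 27.0 grasp [0.4415 0.2754 0.2408] yaw 98.19 tz [ 0.002 -0.    -1.   ] F [1.5 0.4 0.2] w 0.999 gf 0.0 q7 -0.73
spare [(array([0.4526, 0.0041, 0.0659]), np.float64(0.0021138888724048597))]
clear [[array([216.5745, 312.4457])]]
bar [(array([0.739 , 0.0018, 0.1715]), np.float64(0.0010413685458834667))]
ambercap [(array([0.5296, 0.3465, 0.0772]), np.float64(0.004673801664501772))]
```

View pics/fin.png

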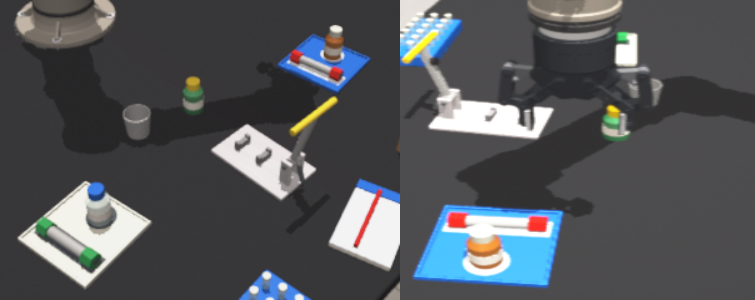

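The final views show amber upright on the blue round mark with the red column on that tray's long mark, at (333,45) and (315,67). Clear and the green column are in place on the white tray at (97,205) and (67,243), the arm is open, and the cup and spare have not moved.

```bash
python3 -c "
from station import bot
print(bot.hand_in())"
```

```text
the job is handed in; nothing more can be done
None
```

I handed the job in at about 27 s: both bottles and both columns are on their tray marks, the clamp arm is open, and the green bottle and steel cup are where they stood. The hand-in returned no verdict, so this rests on the last camera views and measurements.

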